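Check the pull of a tilting copper kettle with a spring scale

TASK

Hook the eye of the hand spring scale over the peg of the kettle's tilt lever, draw the kettle up off its rest until the lever stands straight up at the long mark, and keep it hovering within 5 degrees of that mark for six unbroken seconds so that the pull can be read, the scale neither slack nor at the end of its travel. The kettle is top-heavy and runs away if not kept in check: never let it pass its balance point, swing fast or drop onto its stop. Then ease it back onto its rest, unhook the scale and lay it gently flat on the bench well clear of the lever, its rod drawn in, without gripper or arm ever touching the kettle or its stand and without disturbing the other things.

Things in the scene. Friction and masses are not known exactly. Their poses are not given: they have to be found in the camera images.
- stand: Fixed dark steel stand, 240 mm (x) by 330 mm (y); a 250 mm wide copper kettle hangs in it on a level axle along y, 170 mm above the bench. Origin on the bench under the axle's middle; x points away from the robot (within 0.25 rad). The kettle at rest leans to +x; upright its rim is 280 mm high. The tilt lever and the quadrant plate with the marks are outside the -y upright, out to y = -210 mm.
- axle (a point): Point of the axle in the plane of the tilt lever: 186 mm to -y of the stand's middle, 170 mm above the bench. Axes as the stand's; the lever swings about its y axis.
- peg (a point): Middle of the smooth steel peg at the lever's end, 133 mm from the axle. It runs along the lever, 12 mm thick, 38 mm long, from a 44 mm wide collar (114 mm from the axle) to an 18 mm wide head (152 to 157 mm). With the kettle on its rest the peg leans 0.262 rad away (+x of the stand); at the long mark it is straight up. This point's own z axis leans 0.262 rad further away than the peg.
- kettle (a joint): Kettle and lever, rad: 0 at rest, kettle leaning 0.524 away; grows as the lever is drawn towards the robot; 0.262 long mark; 0.524 upright, balance point; 1.0 far stop. 4.6 kg, inertia about the axle 0.037 kg m2, gravity turns it back with 0.32 N m x sin(0.524 - angle), all x 0.9 to 1.25; nearly frictionless. With the scale's case held still it runs away from the mark, time constant about 0.5 s.
- scale: Hand spring scale, loose, 0.3 kg, lying on the bench: flat-sided aluminium case 170 mm long (x), 34 mm wide (y), 28 mm tall, origin under its middle; grip it across its width. A three-cornered wire handle, 60 mm wide, sits at the -x end (out to 132 mm); the draw rod with the round eye comes out of the +x end, at first facing away from the robot (within 0.5 rad).
- draw_rod (a joint): Travel of the scale's draw rod out of the case, m: 0 drawn in, 0.145 at most (end stop). Spring pull 11 N per m of travel, no preload, damping 0.3 N s/m; the rod with the eye weighs 40 g.
- eye (a point): Centre of the round eye at the end of the draw rod: a steel ring of 34 mm inner and 50 mm outer diameter, 8 mm thick, lying flat. It is 125 mm plus the rod's travel ahead (+x) of the scale's origin and 14 mm above its underside. With the eye pulling on the peg its centre is 11 mm nearer to the case than the middle of the peg.
- mug: Copper mug, 76 mm wide, 85 mm tall, handle to its +y; origin under its middle. Bystander.
- jar: Closed brass jar, 84 mm wide, 95 mm tall; origin under its middle. Bystander.
- hammer: Hammer with wooden handle, 260 mm long along x; origin under its middle. Bystander.
- polish_bar: Brown bar of polishing compound, 100 x 45 x 35 mm; origin under its middle. Bystander.

How it is judged:
By the outcome, as a careful person would: the job done as asked, in the order asked, and still so for the second after the job is handed in, with the robot touching nothing.
It also fails if it takes over 72 s, if anything falls off the work surface, if the arm or the gripper's body presses on something with over 40 N, if the wrist force passes 120 N, or if a joint passes its speed limit or range.

ROBOT

A 6-joint arm with a two-finger parallel gripper is mounted at the origin on the work surface. World frame = base frame: x ahead of the robot, y to its left, z up, the work surface at z = 0. Lengths are in m, angles in rad, forces in N, time in s.
With the tool pointing down it reaches from about 0.275 to 0.725 m from the base axis. Payload 5.6 kg.
Tool frame: the origin (TCP) lies between the finger pads; the fingertips stand 25 mm ahead of it and the grasp point (between the pads) lies 6 mm ahead of it (bot.tips_ahead is the z of the fingertips in the tool frame, in m); z points along the fingers, y is the line along which they close (so a half turn about z gives the same grasp; the last joint's range is limited). The gripper opens to 85 mm and grips with 20 to 120 N. Pads are 22 mm wide; open, the fingers measure 114 mm over their backs; the gripper's body (76 mm by 85 mm) begins 54 mm behind the grasp point. The pads swing forward as they close: fully open they stand 13 mm farther back than shut.
Start: joints at [-0.828, 0.255, 0.108, 0, -1.424, -0.285], TCP at [0.243, -0.493, 0.218] pointing down, gripper open.
Joint ranges: [-2.95, 2.95], [-1.21, 1.97], [-1.09, 1.5], [-2.87, 1.71], [-2.94, -0.07], [-3.05, 3.05]. Speed limits (rad/s): [2.57, 2.57, 3.14, 3.14, 3.14, 3.14].

INTERFACE

Orientations are given as a rotation vector (axis times angle).
In Python, from station import bot, viewer, close_job gives the robot as it stands.
- The arm moves only by the tool move_arm, never from a script. Its argument "motion" is a list of rows, each a list of 6 numbers: the shift along the tool's x, y, z in m, then the turn, a rotation vector about the tool's x, y, z in units of 6 degrees (1.0 is 6 degrees). A call has 1 to 12 rows; each row shifts and turns the commanded pose from where the row before left it, along the tool's axes as they then stand; what a row does not reach is not made up. A row lasts 1/10 s, in which the tool goes at most 50 mm and 8.59 degrees, less where a joint would pass 70% of its speed; a pose out of reach is approached as far as the arm can. A call is refused whole if a number of a shift passes 0.05 or a number of a turn 1, either way. A call with a gripper value outside its range is refused whole. "gripper" is the opening, from 0 (shut) to 1 (fully open), set as the call begins (left out, the last holds). The fingers move at their own pace and stop on an object; "grip_force" is the grip in N (left out, the last holds). Time passes only in rows, so rows that do not move let the fingers close. It gives the time, the measured TCP pose, the force, the opening and the grip force at its end, in the units of the state.
- bot.get_state(): the state, without advancing time (a new reading comes with each control period).
- viewer.read_camera(name): name is "scene" or "side" or "wrist"; returns the picture (384x512x3 uint8, red, green, blue); there is no depth.
- viewer.camera_info(name): a dict with "intrinsics" (3x3 intrinsics, pixels), "position" and "rotation" of the camera in the world; the wrist camera has in their place "mount" (4x4, takes a point from camera to tool coordinates, whose origin is the TCP and whose axes are the flange's). Camera axes: x right, y down, z forward; pixel columns grow to the right and rows downward; lengths in m; the calibration is good to about 2 mm. A picture is of the moment at which its call begins: read the wrist's pose just before it. camera_info takes no time and is no camera call.
- close_job(): hands the job in; it is judged then, once.
The state is a dict: "time": time; "joint_pos": joint angles; "joint_vel": joint speeds; "joint_efforts": joint torques, N m; "tcp_pos": TCP position; "orientation": TCP orientation; "force": force on the tool from outside, world axes, zero at the start; "wrist_torque": the same for the moment, N m; "gripper_width": opening from 0.0 (shut) to 1.0 (fully open); "grip_force": force on a finger pad.
Only numpy, scipy, OpenCV 4.12 (cv2) and the standard library are available. Lean on these libraries where they do the work, as an engineer would, in place of code of your own. Each camera call takes 0.05 s, during which the arm holds its last target. There are 200 camera calls.

## Working session

There is one attempt and no reset: what is moved stays moved. The work goes in short steps, Python scripts to look and compute and a tool call to move; the robot and the scene stay as the last step left them, time stands still between calls to the robot, and variables do not carry over. Pictures are saved under pics/ and viewed, at most 10 in all, crops included, and the job is handed in when it is done.

Besides the shell and the picture viewer there is one more tool, called after "Emit:" as name([rows], argument=value, ...), one row to a line, values as JSON. move_arm: Moves the arm, as the interface text tells. Its arguments: {"type":"object","properties":{"motion":{"type":"array"},"gripper":{"type":"number"},"grip_force":{"type":"number"}},"required":["motion"]}

```bash
mkdir -p pics; ls; python3 - <<'E'
from station import bot, viewer
import cv2, numpy as np
np.set_printoptions(precision=4,suppress=True)
print(bot.get_state())
for n in ["scene","side","wrist"]: print(n,viewer.camera_info(n))
a=viewer.read_camera("scene");b=viewer.read_camera("side")
cv2.imwrite("pics/scene0.png",cv2.resize(a,(800,600),interpolation=cv2.INTER_CUBIC)[:,:,::-1])
cv2.imwrite("pics/side0.png",cv2.resize(b,(800,600),interpolation=cv2.INTER_CUBIC)[:,:,::-1])
E
```

```text
pics
{'time': 0.0, 'joint_pos': array([-0.8284,  0.2558,  0.107 , -0.0005, -1.4239, -0.2846]), 'joint_vel': array([-0.0005,  0.0008,  0.0013, -0.0006,  0.0002,  0.0002]), 'joint_efforts': array([  0.0003, -38.6622,  23.7941,   5.365 ,  -0.006 ,  -0.    ]), 'tcp_pos': array([ 0.2429, -0.4929,  0.2172]), 'orientation': array([ 0.7127, -3.0592, -0.003 ]), 'force': array([0.295 , 0.0774, 0.0658]), 'wrist_torque': array([ 0.0327, -0.0093,  0.0075]), 'grip_force': 0.0, 'gripper_width': 1.0009615902724716}
scene {'intrinsics': array([[488.7269,   0.    , 247.5073],
       [  0.    , 488.7269, 204.821 ],
       [  0.    ,   0.    ,   1.    ]]), 'position': array([ 1.1971, -0.5621,  1.593 ]), 'rotation': array([-2.383 , -1.0501,  0.2893])}
side {'intrinsics': array([[387.1907,   0.    , 260.6236],
       [  0.    , 387.1907, 186.0665],
       [  0.    ,   0.    ,   1.    ]]), 'position': array([0.0193, 0.9266, 1.0553]), 'rotation': array([-0.662 ,  2.5889, -1.1957])}
wrist {'intrinsics': array([[270.2484,   0.    , 253.5261],
       [  0.    , 270.2484, 195.5461],
       [  0.    ,   0.    ,   1.    ]]), 'mount': array([[ 0.0006, -0.9554, -0.2953,  0.0747],
       [ 1.    ,  0.0004,  0.0009, -0.0011],
       [-0.0007, -0.2953,  0.9554, -0.155 ],
       [ 0.    ,  0.    ,  0.    ,  1.    ]])}
```

View pics/scene0.png

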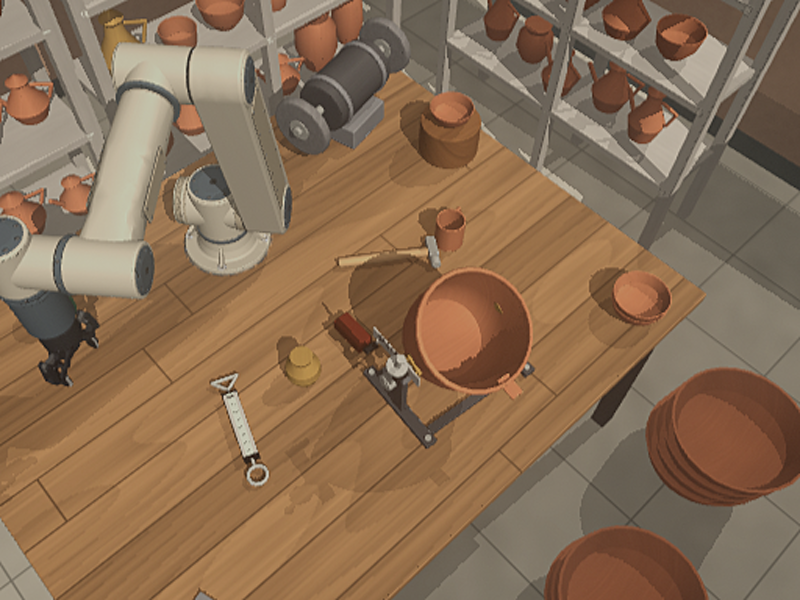

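View pics/side0.png

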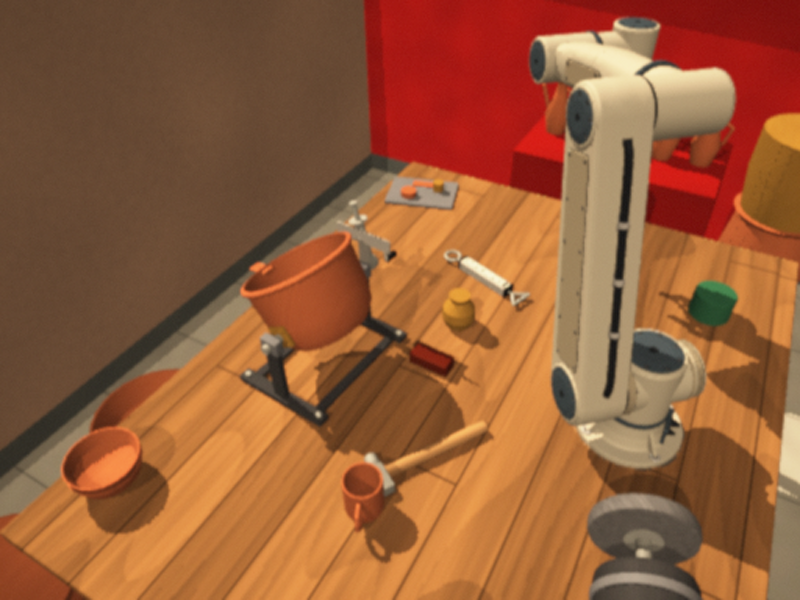

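Scene (800×600 scaled) shows the scale at about (222,382)–(257,474), with the eye at the far end. The lever peg head is near (397,364), the stand's feet are at (428,438) and (528,370), and jar and bar are on the robot's side. In the side view, the eye is at (453,257) and the peg head at (354,206). Next, zoomed crops for precise pixels.

```bash
cat > h.py <<'E'
import cv2, numpy as np
from scipy.spatial.transform import Rotation as R
from scipy.optimize import least_squares
from station import bot, viewer
np.set_printoptions(precision=4,suppress=True)
def cam(n,st=None):
    i=viewer.camera_info(n); K=i["intrinsics"]
    if "mount" in i:
        T=np.eye(4);T[:3,:3]=R.from_rotvec(st["orientation"]).as_matrix();T[:3,3]=st["tcp_pos"]
        T=T@i["mount"]; return K,T[:3,:3],T[:3,3]
    return K,R.from_rotvec(i["rotation"]).as_matrix(),i["position"]
def proj(c,p):
    K,r,t=c; q=(np.atleast_2d(p)-t)@r@K.T; return q[:,:2]/q[:,2:]
def ray(c,uv):
    K,r,t=c; return r@np.linalg.solve(K,[*uv,1.]),t
def onz(c,uv,z):
    d,t=ray(c,uv); return t+d*(z-t[2])/d[2]
def tri(*cu):
    A=0;b=0;
    for c,uv in cu:
        d,t=ray(c,uv); d=d/np.linalg.norm(d); P=np.eye(3)-np.outer(d,d); A=A+P;b=b+P@t
    p=np.linalg.solve(A,b)
    return p,[np.round(proj(c,p)[0]-uv,1) for c,uv in cu]
def crop(im,x,y,w,h,s): return cv2.resize(im[y:y+h,x:x+w],None,fx=s,fy=s,interpolation=cv2.INTER_CUBIC)
E
python3 - <<'E'
import cv2,numpy as np
from h import *
a=viewer.read_camera("scene");b=viewer.read_camera("side")
A=crop(a,130,195,160,120,5); B=crop(b,205,115,160,120,5)
cv2.imwrite("pics/a1.png",A[:,:,::-1]);cv2.imwrite("pics/b1.png",B[:,:,::-1])
E
```

```text
(no output)
```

View pics/a1.png

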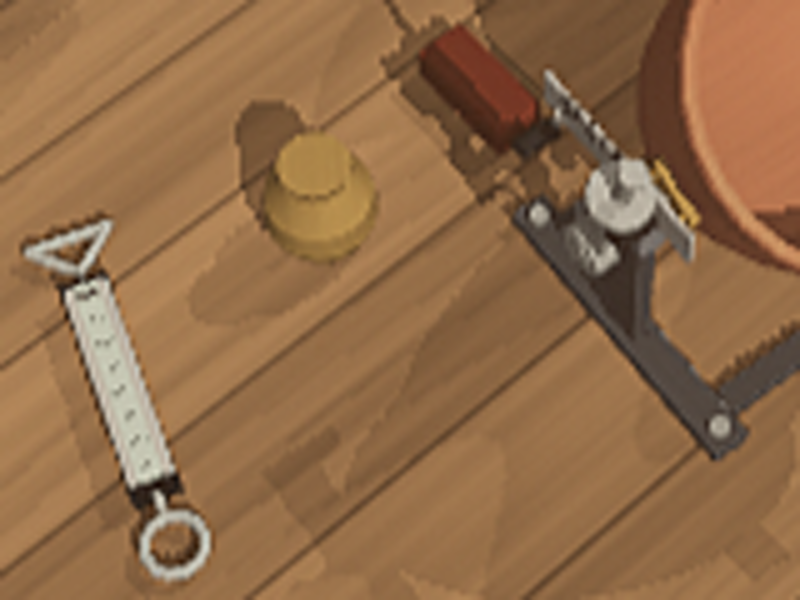

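View pics/b1.png

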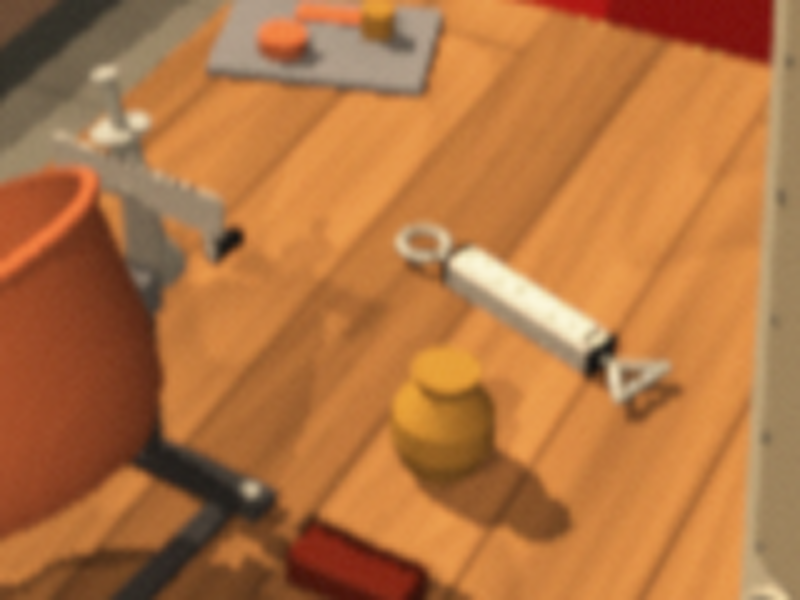

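Crop A shows the eye centre at (175,544), the handle corner at about (70,250), collar (620,197), peg head (620,180) and foot screws (539,214) and (720,427). Crop B shows the eye at (423,243), peg head (105,75), collar (121,130) and near screw (251,491).

```bash
python3 - <<'E'
from h import *
S=cam("scene");D=cam("side")
s=lambda x,y:np.array([(x+.5)/5-.5+130,(y+.5)/5-.5+195])
d=lambda x,y:np.array([(x+.5)/5-.5+205,(y+.5)/5-.5+115])
f=lambda x,y:np.array([(x+.5)/1.5625-.5,(y+.5)/1.5625-.5])
for n,a,b in [("eye",(175,544),(423,243)),("head",(620,178),(105,75)),("collar",(620,197),(121,130)),("screw near",(539,214),(251,491))]:
    print(n,*tri((S,s(*a)),(D,d(*b))))
for n,u in [("scr near",s(539,214)),("scr far",s(720,427)),("scr +y far",f(528,370))]: print(n,onz(S,u,.018))
for n,u in [("scr near",d(251,491)),("scr +y near",f(320,413)),("scr+y far",f(248,376))]: print("side",n,onz(D,u,.018))
for n,a,b in [("case -x +y top",(110,283),(0,0)),("case -x -y",(65,285),0),("+x -y",(130,495),0),("+x+y",(178,480),0)]: print(n,onz(S,s(*a),.028))
print("handle",*tri((S,s(70,247)),(D,d(635,380))))
print("jar",onz(S,s(316,165),.095),"bar",onz(S,s(480,85),.035), "bar low",onz(S,s(540,135),.02))
print(cam("wrist",bot.get_state())[2])
E
```

```text
eye [ 0.5773 -0.3441  0.015 ] [array([0.5, 0.2]), array([ 0.4, -0.1])]
head [ 0.6956 -0.0472  0.3187] [array([1.8, 0.3]), array([ 1.5, -0.2])]
collar [ 0.686  -0.0419  0.2775] [array([0.6, 0.1]), array([ 0.5, -0.1])]
screw near [0.5552 0.0069 0.0177] [array([0.4, 0.1]), array([ 0.4, -0.1])]
scr near [0.5539 0.0059 0.018 ]
scr far [ 0.7638 -0.0136  0.018 ]
scr +y far [0.7994 0.2809 0.018 ]
side scr near [0.5563 0.0084 0.018 ]
side scr +y near [0.5831 0.3023 0.018 ]
side scr+y far [0.7881 0.2943 0.018 ]
case -x +y top [ 0.3938 -0.2617  0.028 ]
case -x -y [ 0.3735 -0.2863  0.028 ]
+x -y [ 0.5324 -0.348   0.028 ]
+x+y [ 0.5457 -0.3174  0.028 ]
handle [ 0.345  -0.2617  0.0127] [array([0.6, 0.2]), array([ 0.5, -0.2])]
jar [ 0.4507 -0.1118  0.095 ] bar [0.4497 0.0405 0.035 ] bar low [0.5055 0.0505 0.02  ]
[ 0.1766 -0.5273  0.3726]
```

```bash
cat >> h.py <<'E'
YAW=-0.093; SC=np.array([.674,.146,0])
SX=np.array([np.cos(YAW),np.sin(YAW),0]);SY=np.array([-np.sin(YAW),np.cos(YAW),0]);Z=np.array([0,0,1.])
AX=SC-.186*SY+.170*Z
def rows(T,n,tool=None):
    "print n rows from commanded/measured pose to tcp pose T=(pos,Rot)"
    st=bot.get_state(); p=st["tcp_pos"];r=R.from_rotvec(st["orientation"]) 
    w=(r.inv()*T[1]).as_rotvec()/n; d=(T[0]-p)/n
    for i in range(n):
        print(np.round(np.r_[(r*R.from_rotvec(w*i)).inv().apply(d),w/np.radians(6)],4).tolist())
def scaleR(yaw,pitch):  # tool rotation: tool x=-scale x, z=-scale z ; pitch>0 nose up
    x=np.array([np.cos(yaw)*np.cos(pitch),np.sin(yaw)*np.cos(pitch),np.sin(pitch)]);y=np.array([-np.sin(yaw),np.cos(yaw),0])
    z=np.cross(x,y); return R.from_matrix(np.c_[-x,y,-z])
def rim(phi,n=240,rad=.125,h=.110):
    a=.524-phi; up=np.cos(a)*Z+np.sin(a)*SX; f=np.cos(a)*SX-np.sin(a)*Z
    t=np.linspace(0,2*np.pi,n,endpoint=False)[:,None]
    return SC+.17*Z+h*up+rad*(np.cos(t)*f+np.sin(t)*SY)
E
python3 - <<'E'
from h import *
print("tips",bot.tips_ahead)
S=cam("scene");D=cam("side")
s=lambda x,y:np.array([(x+.5)/5-.5+130,(y+.5)/5-.5+195])
d=lambda x,y:np.array([(x+.5)/5-.5+205,(y+.5)/5-.5+115])
st=lambda p:np.array([(p-SC)@SX,(p-SC)@SY,p[2]])
for n,a,b in [("plate near top",(549,75),(222,198)),("plate far top",(690,228),(58,135)),("black",(540,140),(238,238)),("head",(620,175),(105,75)),("collar",(620,197),(121,130)),("hubthing",(592,245),(150,280))]:
    p,e=tri((S,s(*a)),(D,d(*b))); print(n,st(p),e)
print("axle",AX)
# rim fit test at rest
for n in ["scene","side"]:
    c=cam(n); im=viewer.read_camera(n).astype(np.float32); np.save(f"{n}_rest.npy",im.astype(np.uint8))
    u=proj(c,rim(0)); print(n,u.min(0),u.max(0))
# goal for grasp
scy=-.35; eye=np.array([.577,-.344]); o=eye-.125*np.array([np.cos(scy),np.sin(scy)])
print("origin",o)
rows((np.array([*o,.13]),scaleR(scy,0)),11)
E
```

```text
tips 0.025
plate near top [-0.0724 -0.166   0.2696] [array([0.1, 0. ]), array([ 0.1, -0. ])]
plate far top [ 0.0695 -0.1627  0.2712] [array([0.5, 0.1]), array([ 0.5, -0.1])]
black [-0.0653 -0.185   0.2192] [array([-1.4, -0.3]), array([-1.3,  0.2])]
head [ 0.0383 -0.1893  0.3197] [array([1.8, 0.4]), array([ 1.6, -0.2])]
collar [ 0.0294 -0.186   0.2775] [array([0.6, 0.1]), array([ 0.5, -0.1])]
hubthing [-0.0004 -0.1782  0.1592] [array([1.7, 0.3]), array([ 1.5, -0.2])]
axle [ 0.6567 -0.0392  0.17  ]
scene [268.3764 172.4886] [339.8076 250.196 ]
side [155.8364 148.4831] [222.8895 187.284 ]
origin [ 0.4596 -0.3011]
[-0.0254, 0.007, 0.008, 0.0005, -0.0002, 0.7013]
[-0.0248, 0.0088, 0.008, 0.0005, -0.0002, 0.7013]
[-0.0241, 0.0106, 0.008, 0.0005, -0.0002, 0.7013]
[-0.0232, 0.0123, 0.008, 0.0005, -0.0002, 0.7013]
[-0.0223, 0.014, 0.008, 0.0005, -0.0002, 0.7013]
[-0.0212, 0.0156, 0.008, 0.0005, -0.0002, 0.7013]
[-0.02, 0.0171, 0.008, 0.0005, -0.0002, 0.7013]
[-0.0187, 0.0185, 0.008, 0.0005, -0.0002, 0.7013]
[-0.0173, 0.0199, 0.008, 0.0005, -0.0002, 0.7013]
[-0.0158, 0.0211, 0.008, 0.0005, -0.0002, 0.7013]
[-0.0142, 0.0222, 0.008, 0.0005, -0.0002, 0.7013]
```

Emit:
move_arm([
  [-0.0236,0.007,0.008,0,0,0.7],
  [-0.023,0.0088,0.008,0,0,0.7],
  [-0.0223,0.0106,0.008,0,0,0.7],
  [-0.0214,0.0123,0.008,0,0,0.7],
  [-0.0205,0.014,0.008,0,0,0.7],
  [-0.0194,0.0156,0.008,0,0,0.7],
  [-0.0182,0.0171,0.008,0,0,0.7],
  [-0.0169,0.0185,0.008,0,0,0.7],
  [-0.0155,0.0199,0.008,0,0,0.7],
  [-0.014,0.0211,0.008,0,0,0.7],
  [-0.0124,0.0222,0.008,0,0,0.7],
  [0,0,0,0,0,0],
], gripper=1.0, grip_force=40)

```text
time: 1.5
tcp_pos: [0.4415, -0.3008, 0.1287]
orientation: [-0.543, -3.092, -0.002]
force: [-0.6, 0.1, -0.2]
gripper_width: 0.999
grip_force: 0.0
```

```bash
python3 - <<'E'
from h import *
st=bot.get_state(); print(st["time"],st["tcp_pos"],st["orientation"],st["force"])
w=viewer.read_camera("wrist"); c=cam("wrist",st)
x=np.array([np.cos(-.35),np.sin(-.35),0]);y=np.array([-x[1],x[0],0]);o=np.array([.4596,-.3011,0])
im=w[:,:,::-1].copy()
for a,b,z in [(.085,.017,.028),(.085,-.017,.028),(-.085,.017,.028),(-.085,-.017,.028),(.125,0,.014),(-.132,0,.01)]:
    u=proj(c,o+a*x+b*y+z*Z)[0]; print(a,b,u); cv2.drawMarker(im,tuple(int(round(v)) for v in u),(255,0,255),cv2.MARKER_CROSS,9,1)
cv2.imwrite("pics/w1.png",cv2.resize(im,(800,600)))
E
```

```text
1.5 [ 0.4415 -0.3008  0.1287] [-0.5432 -3.0924 -0.0017] [-0.6389  0.0727 -0.2384]
0.085 0.017 [274.227  280.6047]
0.085 -0.017 [243.2053 280.5412]
-0.085 0.017 [278.9476 119.5294]
-0.085 -0.017 [241.6524 119.419 ]
0.125 0 [258.2069 302.6446]
-0.132 0 [260.3404  66.1975]
```

View pics/w1.png

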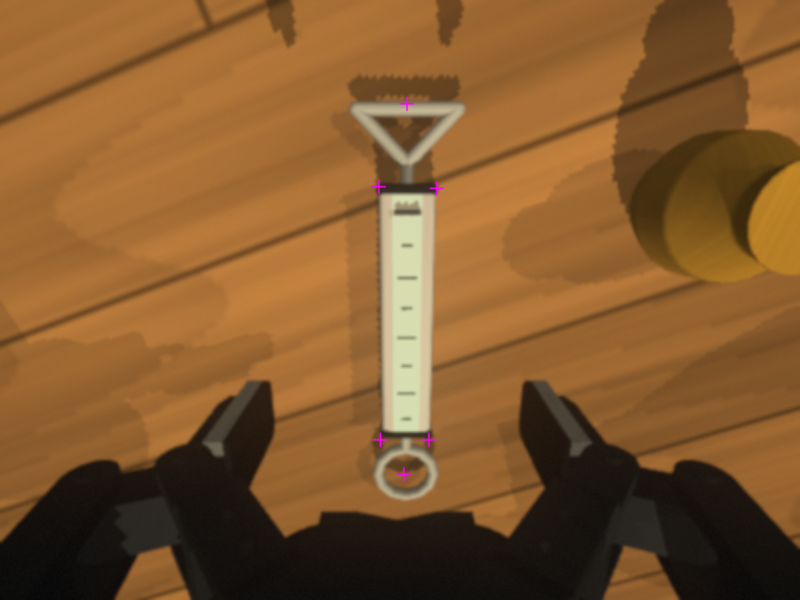

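The wrist view shows the case between the fingers at column ~405 (of 800). My model's crosses land on the case corners, eye and handle within about 1 px, so the pose is confirmed. Descend and grip.

Emit:
move_arm([
  [0.003,0.006,0.02,0,0,0],
  [0,0,0.025,0,0,0],
  [0,0,0.025,0,0,0],
  [0,0,0.02,0,0,0],
  [0,0,0.011,0,0,0],
  [0,0,0,0,0,0],
])

```text
time: 2.15
tcp_pos: [0.4386, -0.2963, 0.028]
orientation: [-0.545, -3.091, -0.001]
force: [0.8, -0.2, 0.1]
gripper_width: 0.999
grip_force: 0.0
```

Emit:
move_arm([
  [0,0,0,0,0,0],
  [0,0,0,0,0,0],
  [0,0,0,0,0,0],
  [0,0,0,0,0,0],
  [0,0,0,0,0,0],
  [0,0,0,0,0,0],
], gripper=0.3, grip_force=40)

```text
time: 2.75
tcp_pos: [0.4398, -0.2962, 0.0292]
orientation: [0.545, 3.094, -0.0]
force: [-0.9, -0.7, 0.2]
gripper_width: 0.297
grip_force: 0.0
```

Emit:
move_arm([
  [0,0,0,0,0,0],
  [0,0,0,0,0,0],
  [0,0,0,0,0,0],
  [0,0,0,0,0,0],
], gripper=0.0, grip_force=40)

```text
time: 3.15
tcp_pos: [0.4398, -0.2962, 0.0291]
orientation: [-0.545, -3.094, 0.0]
force: [-0.1, -0.4, 0.3]
gripper_width: -0.001
grip_force: 0.0
```

```bash
python3 - <<'E'
from h import *
st=bot.get_state(); print(st["time"],st["tcp_pos"],st["force"],st["gripper_width"],st["grip_force"])
w=viewer.read_camera("wrist");s=viewer.read_camera("side")
cv2.imwrite("pics/w2.png",np.hstack([crop(w,100,20,310,364,1.3),crop(s,250,110,120,141,3.355)[:473]])[:,:,::-1])
E
```

```text
3.15 [ 0.4398 -0.2962  0.0291] [-0.126  -0.434   0.3373] -0.0010771080766662049 0.0
```

View pics/w2.png

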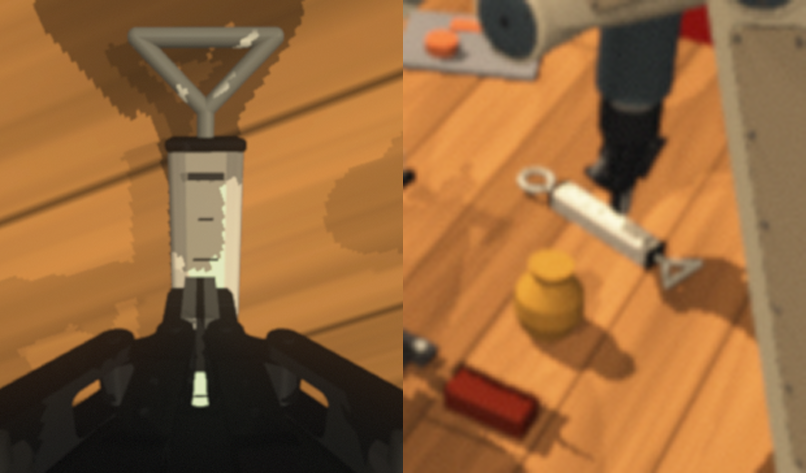

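The wrist crop (left) shows the fingers shut on top of the case, tips near (200,280), so it was not gripped. In the side crop the tips are at (620,208) and end on the case's top. I'll work out the true tip height.

```bash
python3 - <<'E'
from h import *
D=cam("side");W=cam("wrist",bot.get_state())
t=bot.get_state()["tcp_pos"]
for z in [0.004,.014,.028,.04,.05]: print(z,proj(D,[*t[:2],z])[0],proj(W,[*t[:2],z])[0])
x=np.array([np.cos(-.35),np.sin(-.35),0]);y=np.array([-x[1],x[0],0]);o=np.array([.4596,-.3011,0])
for a,b,z in [(.085,.017,.028),(.085,-.017,.028),(-.085,.017,.028),(-.085,-.017,.028),(.125,0,.014),(-.132,0,.01)]:
    q=o+a*x+b*y+z*Z; u=proj(D,q)[0];w=proj(W,q)[0]
    print(a,b,"side crop",(u-[250,110])*3.355+[403,0],"wrist crop",(w-[100,20])*1.3)
E
```

```text
0.004 [313.8053 180.3526] [253.6609 220.2191]
0.014 [314.0022 178.5354] [253.6676 225.8217]
0.028 [314.2806 175.9672] [253.6782 234.7174]
0.04 [314.5217 173.7431] [253.6887 243.5297]
0.05 [314.7244 171.8734] [253.6987 251.9027]
0.085 0.017 side crop [548.6942 189.3543] wrist crop [232.8228 446.3323]
0.085 -0.017 side crop [567.1314 178.8931] wrist crop [173.7036 446.237 ]
-0.085 0.017 side crop [646.9115 252.7229] wrist crop [244.6058 142.6728]
-0.085 -0.017 side crop [665.4369 240.9539] wrist crop [165.9714 142.506 ]
0.125 0 side crop [536.009  178.8533] wrist crop [202.7297 474.8323]
-0.132 0 side crop [683.8139 276.7191] wrist crop [205.3889  30.7802]
```

Emit:
move_arm([
  [0,0,-0.02,0,0,0],
  [0,0,-0.03,0,0,0],
  [0,0,0,0,0,0],
  [0,0,0,0,0,0],
])

```text
time: 3.65
tcp_pos: [0.4402, -0.2963, 0.0796]
orientation: [0.545, 3.092, -0.0]
force: [-0.5, 0.4, -0.6]
gripper_width: -0.001
grip_force: 0.0
```

```bash
python3 - <<'E'
from h import *
st=bot.get_state(); print(st["tcp_pos"],st["force"])
w=viewer.read_camera("wrist").astype(int); np.save("w3.npy",w)
for c in (246,250,254,258,262): print(c,[(r,int(w[r,c].mean())) for r in range(180,262,3)])
W=cam("wrist",st);t=st["tcp_pos"]
Rt=R.from_rotvec(st["orientation"])
for z in (0,.01,.02,.025): print(z,proj(W,t+Rt.apply([0,0,z]))[0],proj(W,t+Rt.apply([.011,0,z]))[0],proj(W,t+Rt.apply([-.011,0,z]))[0])
E
```

```text
[ 0.4402 -0.2963  0.0796] [-0.4502  0.3916 -0.6363]
246 [(180, 207), (183, 207), (186, 209), (189, 208), (192, 208), (195, 208), (198, 207), (201, 207), (204, 207), (207, 207), (210, 207), (213, 207), (216, 207), (219, 204), (222, 204), (225, 205), (228, 205), (231, 196), (234, 79), (237, 71), (240, 74), (243, 72), (246, 74), (249, 73), (252, 72), (255, 72), (258, 72), (261, 72)]
250 [(180, 210), (183, 210), (186, 211), (189, 210), (192, 210), (195, 143), (198, 210), (201, 211), (204, 211), (207, 211), (210, 211), (213, 211), (216, 210), (219, 211), (222, 210), (225, 211), (228, 211), (231, 204), (234, 76), (237, 70), (240, 69), (243, 67), (246, 62), (249, 60), (252, 60), (255, 54), (258, 50), (261, 51)]
254 [(180, 211), (183, 210), (186, 211), (189, 210), (192, 210), (195, 131), (198, 211), (201, 211), (204, 210), (207, 211), (210, 211), (213, 210), (216, 196), (219, 164), (222, 211), (225, 212), (228, 211), (231, 203), (234, 54), (237, 40), (240, 42), (243, 41), (246, 39), (249, 37), (252, 36), (255, 33), (258, 35), (261, 31)]
258 [(180, 211), (183, 211), (186, 211), (189, 211), (1
[... 164 characters left out ...]
, (234, 81), (237, 76), (240, 76), (243, 74), (246, 71), (249, 71), (252, 70), (255, 69), (258, 66), (261, 64)]
262 [(180, 211), (183, 211), (186, 211), (189, 211), (192, 211), (195, 131), (198, 211), (201, 211), (204, 211), (207, 210), (210, 211), (213, 211), (216, 211), (219, 209), (222, 211), (225, 211), (228, 211), (231, 204), (234, 82), (237, 76), (240, 74), (243, 76), (246, 74), (249, 74), (252, 72), (255, 68), (258, 68), (261, 68)]
0 [253.6792 235.4442] [253.6931 219.1847] [253.6658 251.0944]
0.01 [253.6712 228.8795] [253.6842 213.3804] [253.6586 243.8281]
0.02 [253.664  222.9783] [253.6762 208.1731] [253.6521 237.2838]
0.025 [253.6606 220.2458] [253.6725 205.7651] [253.6491 234.2496]
```

The tips measure as standing about 20 mm behind the TCP rather than 25 mm ahead. Wrist row 233 and side row 172 agree on this. I'll descend in guarded steps with the fingers partly open, feeling for the bench.

Emit:
move_arm([
  [0,0.002,0.02,0,0,0],
  [0,0,0.03,0,0,0],
  [0,0,0.01,0,0,0],
  [0,0,0.005,0,0,0],
  [0,0,0,0,0,0],
], gripper=0.65)

```text
time: 4.2
tcp_pos: [0.4402, -0.2944, 0.0138]
orientation: [-0.544, -3.093, 0.0]
force: [1.0, 0.3, -0.5]
gripper_width: 0.649
grip_force: 0.0
```

```bash
python3 - <<'E'
from h import *
st=bot.get_state(); print(st["tcp_pos"],st["force"],st["gripper_width"])
w=viewer.read_camera("wrist");s=viewer.read_camera("side")
cv2.imwrite("pics/w4.png",np.hstack([crop(w,100,60,310,324,1.3),crop(s,280,120,80,84,5)[:420]])[:,:,::-1])
E
```

```text
[ 0.4402 -0.2944  0.0138] [ 0.9839  0.2879 -0.4914] 0.6493499984165265Traceback (most recent call last):
  File "<stdin>", line 4, in <module>
    return _nx.concatenate(arrs, 1, dtype=dtype, casting=casting)
           ~~~~~~~~~~~~~~~^^^^^^^^^^^^^^^^^^^^^^^^^^^^^^^^^^^^^^^
ValueError: all the input array dimensions except for the concatenation axis must match exactly, but along dimension 0, the array at index 0 has size 421 and the array at index 1 has size 420
```

Emit:
move_arm([
  [0,0,0.005,0,0,0],
  [0,0,0.005,0,0,0],
  [0,0,0,0,0,0],
])

```text
time: 4.6
tcp_pos: [0.44, -0.2941, 0.0035]
orientation: [-0.545, -3.093, -0.001]
force: [-0.2, -0.2, 0.3]
gripper_width: 0.652
grip_force: 0.0
```

```bash
python3 - <<'E'
from h import *
st=bot.get_state(); print(st["tcp_pos"],st["force"],st["gripper_width"])
w=viewer.read_camera("wrist");s=viewer.read_camera("side")
cv2.imwrite("pics/w4.png",np.hstack([cv2.resize(crop(w,100,60,310,324,1.3),(400,420)),cv2.resize(crop(s,280,120,80,84,5),(400,420))])[:,:,::-1])
E
```

```text
[ 0.44   -0.2941  0.0035] [-0.1657 -0.2428  0.3322] 0.6524129490560485
```

View pics/w4.png

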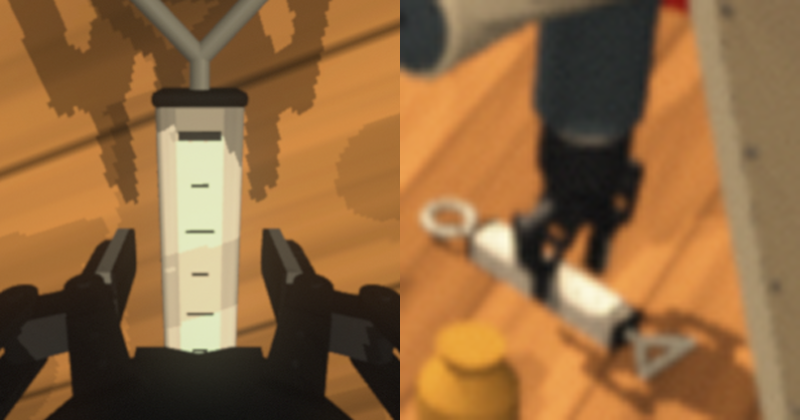

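The case lies centred between the fingers. The tips in the wrist view, at about (130,230) and (268,230), sit at about case-top height. Continuing down, guarded.

Emit:
move_arm([
  [0,0,0.005,0,0,0],
  [0,0,0.005,0,0,0],
  [0,0,0,0,0,0],
])

```text
time: 5.0
tcp_pos: [0.4398, -0.2941, -0.0069]
orientation: [-0.545, -3.092, -0.001]
force: [0.3, -0.2, 0.3]
gripper_width: 0.651
grip_force: 0.0
```

Emit:
move_arm([
  [0,0,0.004,0,0,0],
  [0,0,0.004,0,0,0],
  [0,0,0,0,0,0],
])

```text
time: 5.3
tcp_pos: [0.44, -0.2942, -0.0146]
orientation: [-0.545, -3.093, -0.0]
force: [0.6, 0.1, -0.2]
gripper_width: 0.651
grip_force: 0.0
```

Emit:
move_arm([
  [0,0,0,0,0,0],
  [0,0,0,0,0,0],
  [0,0,0,0,0,0],
  [0,0,0,0,0,0],
], gripper=0.2, grip_force=30)

```text
time: 5.7
tcp_pos: [0.4407, -0.2944, -0.0137]
orientation: [0.544, 3.094, -0.0]
force: [0.3, 1.2, 0.5]
gripper_width: 0.391
grip_force: 31.2
```

```bash
cat >> h.py <<'E'
import json,os
if os.path.exists("eye.json"): EYE=np.array(json.load(open("eye.json")))
YOFF=-.001
def tcp_for(E0,pitch,yaw=YAW):
    r=scaleR(yaw,pitch); return E0-r.apply(EYE), r
def L(x,z): return AX+x*SX+z*Z+YOFF*SY
def pull(phi,r,dp,t):
    a=.262-phi; d=dp-a; u=np.cos(d)*SX+np.sin(d)*Z
    return L(0,0)+r*(np.sin(a)*SX+np.cos(a)*Z)+.010*(np.cos(a)*SX-np.sin(a)*Z)-(.021+t)*u, d
E
python3 - <<'E'
from h import *
st=bot.get_state(); Rt=R.from_rotvec(st["orientation"])
e=Rt.inv().apply(np.array([.577,-.344,.014])-st["tcp_pos"]); print(e)
json.dump(e.tolist(),open("eye.json","w"))
import h; h.EYE=e
p,r=tcp_for(L(.037-.06,.157*.966+.03),0); print(p)
s=R.from_rotvec(st["orientation"]); 
rows((st["tcp_pos"]+[0,0,.16],scaleR(-.35,0)),1)
w=(scaleR(-.35,0).inv()*r).as_rotvec()/np.radians(6); print(w, p-st["tcp_pos"]-[0,0,.16])
# rows from lifted pose
n=12; r0=s; q=st["tcp_pos"]+[0,0,.16]; w=(r0.inv()*r).as_rotvec()/n
for i in range(n): print(np.round(np.r_[(r0*R.from_rotvec(w*i)).inv().apply((p-q)/n),w/np.radians(6)],4).tolist())
E
```

```text
[-0.1451 -0.0001 -0.0277]
[ 0.4893 -0.0245  0.324 ]
[-0.0001, 0.0, -0.16, 0.0005, 0.0045, 0.0148]
[ 0.      0.     -2.4542] [0.0486 0.2699 0.1777]
[0.0039, 0.0225, -0.0148, -0.0, 0.0004, -0.2033]
[0.0034, 0.0226, -0.0148, -0.0, 0.0004, -0.2033]
[0.0029, 0.0227, -0.0148, -0.0, 0.0004, -0.2033]
[0.0024, 0.0227, -0.0148, -0.0, 0.0004, -0.2033]
[0.0019, 0.0228, -0.0148, -0.0, 0.0004, -0.2033]
[0.0015, 0.0228, -0.0148, -0.0, 0.0004, -0.2033]
[0.001, 0.0228, -0.0148, -0.0, 0.0004, -0.2033]
[0.0005, 0.0228, -0.0148, -0.0, 0.0004, -0.2033]
[-0.0, 0.0229, -0.0148, -0.0, 0.0004, -0.2033]
[-0.0005, 0.0228, -0.0148, -0.0, 0.0004, -0.2033]
[-0.001, 0.0228, -0.0148, -0.0, 0.0004, -0.2033]
[-0.0015, 0.0228, -0.0148, -0.0, 0.0004, -0.2033]
```

Emit:
move_arm([
  [0,0,-0.01,0,0,0],
  [0,0,-0.02,0,0,0],
  [0,0,-0.025,0,0,0],
  [0,0,-0.025,0,0,0],
  [0,0,-0.025,0,0,0],
  [0,0,-0.025,0,0,0],
  [0,0,-0.02,0,0,0],
  [0,0,-0.01,0,0,0],
])

```text
time: 6.5
tcp_pos: [0.4408, -0.2946, 0.1483]
orientation: [0.544, 3.092, -0.001]
force: [0.1, 0.0, -2.3]
gripper_width: 0.393
grip_force: 30.8
```

Emit:
move_arm([
  [0.0039,0.0225,-0.0148,0,0,-0.203],
  [0.0034,0.0226,-0.0148,0,0,-0.203],
  [0.0029,0.0227,-0.0148,0,0,-0.203],
  [0.0024,0.0227,-0.0148,0,0,-0.203],
  [0.0019,0.0228,-0.0148,0,0,-0.203],
  [0.0015,0.0228,-0.0148,0,0,-0.203],
  [0.001,0.0228,-0.0148,0,0,-0.203],
  [0.0005,0.0228,-0.0148,0,0,-0.203],
  [0,0.0228,-0.0148,0,0,-0.203],
  [-0.0005,0.0228,-0.0148,0,0,-0.203],
  [-0.001,0.0228,-0.0148,0,0,-0.203],
  [-0.0015,0.0228,-0.0148,0,0,-0.203],
])

```text
time: 7.7
tcp_pos: [0.4885, -0.0237, 0.3236]
orientation: [-0.145, -3.136, -0.0]
force: [0.5, -1.6, -2.5]
gripper_width: 0.395
grip_force: 30.9
```

Emit:
move_arm([
  [0,0,0,0,0,0],
  [0,0,0,0,0,0],
])

```text
time: 7.9
tcp_pos: [0.4888, -0.0242, 0.3231]
orientation: [-0.145, -3.137, -0.0]
force: [-0.8, -0.5, -2.9]
gripper_width: 0.394
grip_force: 31.1
```

```bash
python3 - <<'E'
from h import *
st=bot.get_state(); print(st["time"],st["tcp_pos"],st["orientation"],st["force"])
Rt=R.from_rotvec(st["orientation"]); E=st["tcp_pos"]+Rt.apply(EYE); print("eye pred",E, "axis",-Rt.as_matrix()[:,0])
P=lambda r:AX+r*(np.sin(.262)*SX+np.cos(.262)*Z)
out=[]
for n in("scene","side"):
    im=viewer.read_camera(n); c=cam(n); u0=proj(c,E)[0]; h0=proj(c,P(.157))[0]
    x0,y0=(((u0+h0)/2)-[40,50]).astype(int); s=5
    k=crop(im,x0,y0,80,100,s)[:,:,::-1].copy()
    t=np.linspace(0,6.283,60)[:,None]
    for pts,col in[(E+.021*(np.cos(t)*SX+np.sin(t)*SY),(255,0,255)),(np.array([P(r) for r in np.linspace(.114,.157,30)]),(0,255,0))]:
        for u in (proj(c,pts)-[x0,y0]+.5)*s: cv2.circle(k,tuple(int(v) for v in u),1,col,-1)
    print(n,x0,y0,u0,h0); out.append(k)
cv2.imwrite("pics/h1.png",np.hstack(out))
E
```

```text
7.9 [ 0.4888 -0.0242  0.3231] [-0.1452 -3.1367 -0.0001] [-0.7931 -0.5475 -2.8584]
eye pred [ 0.6333 -0.0378  0.3505] axis [ 0.9957 -0.0924 -0.0015]
scene 210 169 [243.7251 210.0178] [256.8196 229.5928]
side 193 78 [240.4045 127.3449] [226.0251 129.1132]
```

View pics/h1.png

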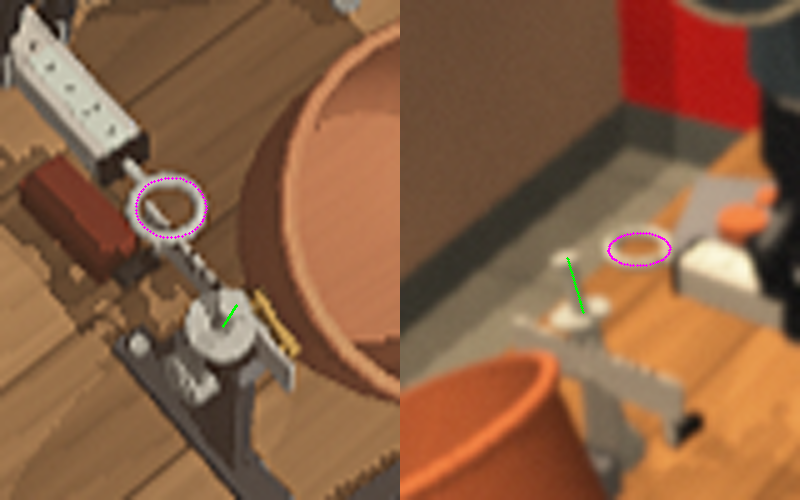

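The predicted ring (magenta) lies on the real eye in both views, scene (170,208) and side (640,250). The modelled peg lies within ~1 px of the real one (side: head (566,260), collar (580,312)). Hooking on now: 62 mm forward, then down.

Emit:
move_arm([
  [-0.012,0,0,0,0,0],
  [-0.02,0,0,0,0,0],
  [-0.018,0,0,0,0,0],
  [-0.012,0,0,0,0,0],
  [0,0,0,0,0,0],
  [0,0,0.01,0,0,0],
  [0,0,0.012,0,0,0],
  [0,0,0.012,0,0,0],
  [0,0,0.01,0,0,0],
  [0,0,0.005,0,0,0],
  [0,0,0,0,0,0],
])

```text
time: 9.1
tcp_pos: [0.5502, -0.0306, 0.2739]
orientation: [-0.147, -3.137, 0.0]
force: [0.4, -0.4, -2.8]
gripper_width: 0.392
grip_force: 31.0
```

```bash
cat >> h.py <<'E'
from scipy.ndimage import map_coordinates
def rimscore(im,c,phis,rad=.125,h=.11):
    g=cv2.GaussianBlur(im[:,:,0].astype(np.float32)-im[:,:,2].astype(np.float32),(0,0),1.0); sc=[]
    for p in phis:
        a=proj(c,rim(p,rad=rad+.006,h=h));b=proj(c,rim(p,rad=rad-.006,h=h))
        sc.append(map_coordinates(g,b.T[::-1],order=1)-map_coordinates(g,a.T[::-1],order=1))
    return np.array(sc)
E
python3 - <<'E'
from h import *
st=bot.get_state(); print(st["time"],st["tcp_pos"],st["force"])
E=st["tcp_pos"]+R.from_rotvec(st["orientation"]).apply(EYE)-AX; print("eye rel axle",E@SX,E@SY,E[2])
ph=np.arange(-.15,.16,.03)
out=[]
for n in("scene","side"):
    im=viewer.read_camera(n); np.save(f"{n}_hook.npy",im); c=cam(n)
    for h in(.10,.105,.11,.115): print(n,h,np.round(np.mean(np.abs(rimscore(im,c,ph,h=h)),1),1))
for dp,t,r in[(.262,0,.138),(.46,0,.14),(.46,.07,.14)]:
    E0,d=pull(0,r,dp,t); print(dp,t,(E0-AX)@SX,(E0-AX)[2],d)
E
```

```text
9.1 [ 0.5502 -0.0306  0.2739] [ 0.3771 -0.3932 -2.8025]
eye rel axle 0.038332115771701036 -0.0014842504866749164 0.1313968635066847
scene 0.1 [18.  20.1 21.5 23.3 23.4 22.9 27.3 30.2 28.6 23.5 18.4]
scene 0.105 [16.3 18.1 19.6 20.  18.7 17.8 23.2 27.7 27.6 23.1 17.9]
scene 0.11 [14.  15.3 16.5 16.  14.1 13.  16.6 23.1 24.6 21.3 16.9]
scene 0.115 [12.  13.2 14.8 14.6 13.5 10.9 13.5 19.7 21.8 19.4 16.1]
side 0.1 [15.2 17.3 15.7 18.4 21.9 18.4 16.2 16.1 16.9 19.  21.4]
side 0.105 [15.9 15.8 15.9 13.3 15.9 21.5 20.3 19.9 21.5 22.5 23.2]
side 0.11 [18.3 16.9 15.7 15.2 13.8 18.  26.6 26.5 24.2 23.2 22.5]
side 0.115 [19.4 17.6 16.1 16.1 19.5 23.  25.7 30.2 27.1 23.6 22.8]
0.262 0 0.02440250750900003 0.13070046791000858 0.0
0.46 0 0.0253308320635837 0.12850133084543733 0.198
0.46 0.07 -0.04330150486379691 0.11473171473290497 0.198
```

```bash
python3 - <<'E'
from h import *
S=np.load("scene_hook.npy");D=np.load("side_hook.npy");cs,cd=cam("scene"),cam("side")
res=[]
for rad in np.arange(.108,.134,.002):
    for h in np.arange(.08,.126,.003):
        f=lambda p:[np.abs(rimscore(S,cs,[p],rad,h)).mean(),np.abs(rimscore(D,cd,[p],rad,h)).mean()]
        a=f(0); res.append((sum(a),rad,h,*a))
res.sort(reverse=True); print(np.array(res[:8]))
ph=np.arange(-.12,.13,.02)
for _,rad,h,_,_ in res[:1]:
    print(np.abs(rimscore(S,cs,ph,rad,h)).mean(1).round(1),np.abs(rimscore(D,cd,ph,rad,h)).mean(1).round(1))
# lever plane tracking: peg head profile along its arc in the side view
out=[]
for n,im,c in(("scene",S,cs),("side",D,cd)):
    for rad,col in((res[0][1],(255,0,255)),):
        k=im[:,:,::-1].copy(); u=proj(c,rim(0,rad=rad,h=res[0][2])); 
        for q in u: cv2.circle(k,tuple(int(round(v)) for v in q),0,col,-1)
        x0,y0=(u.mean(0)-[55,60]).astype(int); out.append(crop(k,x0,y0,110,125,3.6))
cv2.imwrite("pics/r1.png",np.hstack(out))
E
```

```text
[[60.111   0.134   0.107  27.1544 32.9565]
 [59.9434  0.134   0.11   26.2394 33.704 ]
 [59.859   0.132   0.107  28.1558 31.7032]
 [58.5434  0.132   0.11   27.7115 30.8319]
 [55.1001  0.134   0.104  26.7324 28.3677]
 [55.0607  0.132   0.104  27.1135 27.9472]
 [53.2483  0.132   0.113  25.8425 27.4059]
 [53.0523  0.134   0.113  24.4921 28.5602]]
[13.8 15.2 16.  17.1 21.2 25.  27.2 26.4 23.5 19.2 15.  13.6 14.5] [22.4 24.9 27.2 28.3 30.4 33.3 33.  30.7 28.6 27.3 26.1 24.4 22.4]
```

View pics/r1.png

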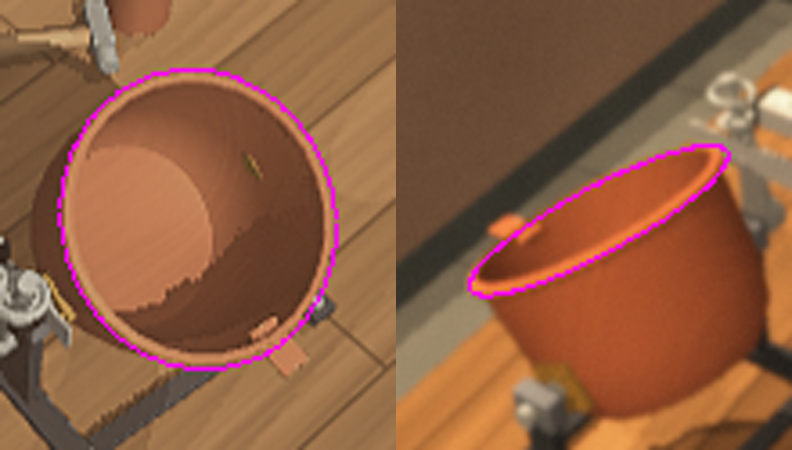

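The magenta rim model (radius 0.133, height 0.108, φ=0) coincides with the kettle rim in both views, so it works as an angle gauge. The eye rings the peg at side (733,90). Next I'll build the estimator and the pull plan.

```bash
cat >> h.py <<'E'
from scipy.integrate import solve_ivp
from scipy.optimize import brentq
B0=np.array([0.,0.])
def angle(ns=("scene","side")):
    g=np.arange(-.12,.56,.02); tot=0;each=[]
    for n in ns:
        s=np.abs(rimscore(viewer.read_camera(n),cam(n),g,.133,.108)).mean(1); each.append(g[s.argmax()]); tot=tot+s
    i=int(np.clip(tot.argmax(),1,len(g)-2)); a,b,c=tot[i-1:i+2]
    return round(g[i]+.02*.5*(a-c)/(a-2*b+c),4),np.round(each,2)
def E2(st=None):
    st=st or bot.get_state(); r=R.from_rotvec(st["orientation"]); E=st["tcp_pos"]+r.apply(EYE)-AX
    x=-r.as_matrix()[:,0]; return np.array([E@SX,E[2]]),np.arctan2(x[2],x[:2]@SX[:2])
def trav(phi,E,d):
    a=.262-phi; n=np.array([np.cos(a),-np.sin(a)]);u=np.array([np.cos(d),np.sin(d)])
    return (.010-n@E)/(n@u)-.021
def torq(phi,E,d,f,v=0):
    dt=(trav(phi+1e-4,E,d)-trav(phi-1e-4,E,d))/2e-4
    F=max(0,11*trav(phi,E,d)+.3*dt*v+.392*np.sin(d)); return -F*dt-.32*f*np.sin(.524-phi)
def rt(phi,E,d): # ring position along the peg
    a=.262-phi; return (E+(trav(phi,E,d)+.021)*np.array([np.cos(d),np.sin(d)]))@[np.sin(a),np.cos(a)]
def eqs(E,d,f):
    g=np.linspace(-.05,.6,261); v=[torq(p,E,d,f) for p in g]
    return [(round(g[i],3),"stable" if v[i]>0 else "unst") for i in range(260) if v[i]*v[i+1]<0]
def pose2(phi,r,dp,t):
    E0,d=pull(phi,r,dp,t); E=E0-AX; return np.array([E@SX,E[2]]),d
def teq(phi,r,dp,f):
    g=lambda t:torq(phi,*pose2(phi,r,dp,t),f); return brentq(g,-.1,.2)
def goal(phi,r,dp,t): E0,d=pull(phi,r,dp,t); return tcp_for(E0,d)
E
python3 - <<'E'
from h import *
print(angle(),E2())
for f in(.9,1,1.1,1.25):
    for phi,dp in((0,.46),(.13,.46),(.262,.45),(.262,.3)):
        t=teq(phi,.14,dp,f); E,d=pose2(phi,.14,dp,t); print(f,phi,dp,round(t,4),"stiff",round((torq(phi+.01,E,d,f)-torq(phi-.01,E,d,f))/.02,3),end=" | ")
    print()
rows(goal(0,.14,.46,0),6)
E
```

```text
(np.float64(0.0031), array([0., 0.])) (array([0.0392, 0.1332]), np.float64(0.0013015629078358423))
0.9 0 0.46 0.0768 stiff -0.172 | 0.9 0.13 0.46 0.0528 stiff -0.12 | 0.9 0.262 0.45 0.0281 stiff -0.065 | 0.9 0.262 0.3 0.0357 stiff -0.01 | 
1 0 0.46 0.0862 stiff -0.162 | 1 0.13 0.46 0.06 stiff -0.104 | 1 0.262 0.45 0.033 stiff -0.043 | 1 0.262 0.3 0.0409 stiff 0.016 | 
1.1 0 0.46 0.0955 stiff -0.151 | 1.1 0.13 0.46 0.0671 stiff -0.087 | 1.1 0.262 0.45 0.0378 stiff -0.021 | 1.1 0.262 0.3 0.046 stiff 0.041 | 
1.25 0 0.46 0.1094 stiff -0.135 | 1.25 0.13 0.46 0.0779 stiff -0.062 | 1.25 0.262 0.45 0.0451 stiff 0.013 | 1.25 0.262 0.3 0.0537 stiff 0.079 | 
[0.0009, 0.0, 0.0054, 0.0002, -0.3131, -0.0007]
[0.0011, 0.0, 0.0054, 0.0002, -0.3131, -0.0007]
[0.0013, 0.0, 0.0053, 0.0002, -0.3131, -0.0007]
[0.0015, 0.0, 0.0053, 0.0002, -0.3131, -0.0007]
[0.0016, 0.0, 0.0053, 0.0002, -0.3131, -0.0007]
[0.0018, 0.0, 0.0052, 0.0002, -0.3131, -0.0007]
```

Emit:
move_arm([
  [0.0009,0,0.0054,0,-0.313,0],
  [0.0011,0,0.0054,0,-0.313,0],
  [0.0013,0,0.0053,0,-0.313,0],
  [0.0015,0,0.0053,0,-0.313,0],
  [0.0016,0,0.0053,0,-0.313,0],
  [0.0018,0,0.0052,0,-0.313,0],
  [0.006,0,0,0,0,0],
  [0.012,0,0,0,0,0],
  [0.014,0,0,0,0,0],
  [0.014,0,0,0,0,0],
  [0.01,0,0,0,0,0],
  [0.004,0,0,0,0,0],
])

```text
time: 10.5
tcp_pos: [0.4862, -0.0244, 0.2309]
orientation: [0.137, 2.942, -0.013]
force: [0.7, -0.4, -2.9]
gripper_width: 0.39
grip_force: 31.0
```

```bash
python3 - <<'E'
from h import *
st=bot.get_state();E,d=E2(st); print(st["time"],st["force"],E,d,angle(),"t",trav(0,E,d),"r",rt(0,E,d),pose2(0,.14,.46,.06))
rows(goal(0,.14,.46,.06),1)
E
```

```text
10.5 [ 0.6996 -0.3806 -2.8602] [-0.0343  0.1165] 0.19704099928410382 (np.float64(0.003), array([0., 0.])) t 0.06071799334247854 r 0.13981755506709734 (array([-0.0335,  0.1167]), 0.198)
[-0.0004, 0.0001, -0.0001, 0.0019, -0.0072, -0.0011]
```

Emit:
move_arm([
  [0.002,0,0,0,0,0],
  [0.002,0,0,0,0,0],
  [0.002,0,0,0,0,0],
  [0.002,0,0,0,0,0],
  [0.002,0,0,0,0,0],
  [0.002,0,0,0,0,0],
  [0.002,0,0,0,0,0],
  [0.002,0,0,0,0,0],
  [0.0015,0,0,0,0,0],
  [0.0015,0,0,0,0,0],
  [0.0015,0,0,0,0,0],
  [0.0015,0,0,0,0,0],
])

```text
time: 11.8
tcp_pos: [0.4652, -0.0224, 0.2261]
orientation: [0.138, 2.942, -0.014]
force: [1.3, 0.1, -3.9]
gripper_width: 0.394
grip_force: 31.0
```

```bash
cat > m.py <<'E'
from h import *
st=bot.get_state();E,d=E2(st);a,e=angle(); print("time",st["time"],"F",st["force"],E,round(d,3),"phi",a,e,"t",trav(a,E,d),"r",rt(a,E,d))
for f in(.9,1,1.1,1.2): print(f,eqs(E,d,f),end=" ")
print()
with open("log.txt","a") as L_: L_.write(json.dumps([st["time"],a,*E.tolist(),float(d)])+"\n")
E
python3 m.py
```

```text
time 11.8 F [ 1.2717  0.0665 -3.9353] [-0.0554  0.1116] 0.197 phi 0.003 [0. 0.] t 0.08160165168834546 r 0.138865548062557
0.9 [(np.float64(0.057), 'stable'), (np.float64(0.275), 'unst')] 1 [(np.float64(-0.045), 'stable'), (np.float64(0.342), 'unst')] 1.1 [(np.float64(0.378), 'unst')] 1.2 [(np.float64(0.4), 'unst')]
```

Emit:
move_arm([
  [0.0015,0,0,0,0,0],
  [0.0015,0,0,0,0,0],
  [0.0015,0,0,0,0,0],
  [0.0015,0,0,0,0,0],
  [0.001,0,0,0,0,0],
  [0,0,0,0,0,0],
])

```text
time: 12.5
tcp_pos: [0.4583, -0.0218, 0.2248]
orientation: [0.138, 2.942, -0.013]
force: [0.2, 1.0, -3.4]
gripper_width: 0.385
grip_force: 31.0
```

```bash
python3 m.py
```

```text
time 12.5 F [ 0.2109  0.976  -3.3586] [-0.0623  0.1103] 0.197 phi 0.0029 [0. 0.] t 0.0886509792695693 r 0.13893457402537712
0.9 [] 1 [(np.float64(0.027), 'stable'), (np.float64(0.255), 'unst')] 1.1 [(np.float64(0.318), 'unst')] 1.2 [(np.float64(0.353), 'unst')]
```

Emit:
move_arm([
  [0.0015,0,0,0,0,0],
  [0.0015,0,0,0,0,0],
  [0.001,0,0,0,0,0],
  [0.001,0,0,0,0,0],
  [0,0,0,0,0,0],
  [0,0,0,0,0,0],
])

```text
time: 13.2
tcp_pos: [0.4535, -0.0214, 0.2238]
orientation: [0.138, 2.942, -0.014]
force: [1.6, -0.6, -3.3]
gripper_width: 0.394
grip_force: 31.0
```

```bash
python3 m.py
```

```text
time 13.2 F [ 1.6469 -0.5759 -3.268 ] [-0.0671  0.1093] 0.197 phi 0.0029 [0. 0.] t 0.09354035021365192 r 0.13892892461761383
0.9 [] 1 [] 1.1 [(np.float64(-0.025), 'stable'), (np.float64(0.268), 'unst')] 1.2 [(np.float64(0.318), 'unst')]
```

Emit:
move_arm([
  [0.0015,0,0,0,0,0],
  [0.001,0,0,0,0,0],
  [0.001,0,0,0,0,0],
  [0.001,0,0,0,0,0],
  [0,0,0,0,0,0],
  [0,0,0,0,0,0],
])

```text
time: 13.9
tcp_pos: [0.4491, -0.0209, 0.223]
orientation: [0.137, 2.942, -0.014]
force: [0.3, 0.7, -1.3]
gripper_width: 0.393
grip_force: 31.0
```

```bash
python3 m.py
```

```text
time 13.9 F [ 0.3393  0.6548 -1.3345] [-0.0715  0.1085] 0.197 phi 0.0028 [0. 0.] t 0.09807652787129457 r 0.13893110425028088
0.9 [] 1 [] 1.1 [(np.float64(0.03), 'stable'), (np.float64(0.205), 'unst')] 1.2 [(np.float64(0.28), 'unst')]
```

Emit:
move_arm([
  [0.0015,0,0,0,0,0],
  [0.001,0,0,0,0,0],
  [0.001,0,0,0,0,0],
  [0.001,0,0,0,0,0],
  [0,0,0,0,0,0],
  [0,0,0,0,0,0],
])

```text
time: 14.6
tcp_pos: [0.4447, -0.0205, 0.2221]
orientation: [0.137, 2.942, -0.014]
force: [2.2, -0.3, -2.8]
gripper_width: 0.394
grip_force: 31.0
```

```bash
python3 m.py
```

```text
time 14.6 F [ 2.1534 -0.2693 -2.755 ] [-0.0759  0.1076] 0.197 phi 0.0029 [0. 0.] t 0.10254933402239232 r 0.13890824077715985
0.9 [] 1 [] 1.1 [] 1.2 [(np.float64(-0.03), 'stable'), (np.float64(0.235), 'unst')]
```

Emit:
move_arm([
  [0.001,0,0,0,0,0],
  [0.001,0,0,0,0,0],
  [0.001,0,0,0,0,0],
  [0.001,0,0,0,0,0],
  [0,0,0,0,0,0],
  [0,0,0,0,0,0],
])

```text
time: 15.3
tcp_pos: [0.4408, -0.0202, 0.2213]
orientation: [0.138, 2.942, -0.014]
force: [1.8, -0.1, -3.1]
gripper_width: 0.393
grip_force: 31.0
```

```bash
python3 m.py; python3 - <<'E'
from h import *
E,d=E2(); im=viewer.read_camera("scene").astype(int);old=np.load("scene_hook.npy").astype(int);c=cam("scene")
u=np.array([np.cos(d),np.sin(d)])
for s in np.arange(-.06,.15,.01):
    q=E+s*u; v=proj(c,AX+q[0]*SX+q[1]*Z+YOFF*SY)[0].round().astype(int); print(round(s,2),v,im[v[1],v[0]],old[v[1],v[0]])
E
```

```text
time 15.3 F [ 1.8394 -0.1172 -3.1437] [-0.0798  0.1068] 0.197 phi 0.0029 [0. 0.] t 0.10655163941150055 r 0.13894213825625976
0.9 [] 1 [] 1.1 [] 1.2 [(np.float64(0.02), 'stable'), (np.float64(0.182), 'unst')] 
-0.06 [222 200] [171 159 141] [58 49 42]
-0.05 [224 201] [50 36 28] [116 106  96]
-0.04 [226 203] [53 41 33] [174 163 147]
-0.03 [227 205] [164 159 145] [192 180 164]
-0.02 [229 207] [170 165 149] [197 186 169]
-0.01 [231 208] [114  91  70] [191 181 165]
0.0 [233 210] [123  99  75] [193 183 167]
0.01 [235 212] [124 101  78] [181 176 159]
0.02 [236 214] [168 162 147] [192 182 165]
0.03 [238 216] [169 161 145] [191 181 164]
0.04 [240 217] [140 126 105] [198 198 179]
0.05 [242 219] [162 155 140] [203 205 186]
0.06 [244 221] [159 152 138] [164 162 144]
0.07 [246 223] [159 151 137] [64 53 46]
0.08 [248 225] [144 136 122] [186 180 164]
0.09 [250 227] [90 81 71] [187 180 164]
0.1 [252 229] [103  95  83] [119 111  99]
0.11 [254 231] [158 150 135] [154 146 132]
0.12 [256 233] [89 79 68] [129 122 108]
0.13 [258 235] [175 167 153] [204 196 181]
0.14 [260 237] [141 133 119] [209 202 185]
```

The pixel profile suggests the ring is back at zero travel, so the eye isn't on the peg. I'll spend the last view on a composite of the hook-time and current pictures.

```bash
python3 - <<'E'
from h import *
P=lambda r,a=.262:AX+r*(np.sin(a)*SX+np.cos(a)*Z)
out=[]
sd=[]
for n in("scene","side"):
    c=cam(n);x0,y0=(proj(c,P(.135))[0]-[25 ,19]).astype(int)
    now=viewer.read_camera(n); np.save(n+"_now.npy",now)
    col=[]
    for im in(np.load(n+"_hook.npy"),now):
        col.append(crop(im,x0,y0,50,37,8))
    out.append(np.vstack(col)); print(n,x0,y0)
    for r in(.157,.1545,.133,.114): print(r,(proj(c,P(r))[0]-[x0,y0]+.5)*8)
cv2.imwrite("pics/c1.png",np.hstack(out)[:,:,::-1])
E
```

```text
scene 230 212
0.157 [218.5566 144.7423]
0.1545 [217.3104 146.7191]
0.133 [206.7535 163.4646]
0.114 [197.6571 177.8934]
side 202 115
0.157 [196.2007 116.9058]
0.1545 [197.6969 122.0094]
0.133 [210.4495 165.5094]
0.114 [221.551  203.3776]
```

View pics/c1.png

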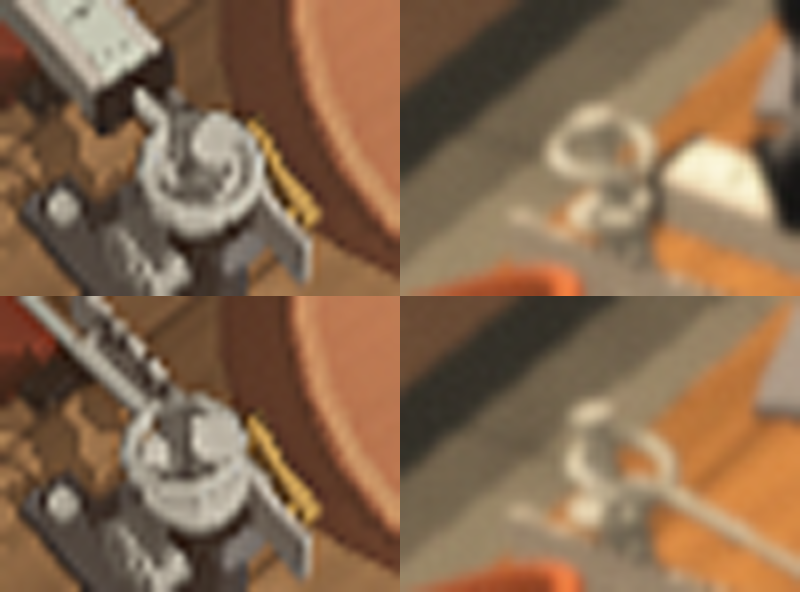

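The bottom row shows the eye around the peg, scene (185,440) and side (620,460). The rod is drawn far out with the head standing through the ring, so it is hooked and the kettle is simply on the heavy side. Keep drawing gently.

Emit:
move_arm([
  [0.001,0,0,0,0,0],
  [0.001,0,0,0,0,0],
  [0.001,0,0,0,0,0],
  [0.001,0,0,0,0,0],
  [0,0,0,0,0,0],
  [0,0,0,0,0,0],
])

```text
time: 16.15
tcp_pos: [0.4369, -0.0198, 0.2205]
orientation: [0.138, 2.942, -0.014]
force: [1.9, -0.0, -3.1]
gripper_width: 0.395
grip_force: 31.0
```

```bash
python3 m.py
```

```text
time 16.15 F [ 1.8607 -0.0215 -3.1035] [-0.0838  0.106 ] 0.197 phi 0.003 [0. 0.] t 0.11053841517657857 r 0.13888692883011658
0.9 [] 1 [] 1.1 [] 1.2 []
```

Emit:
move_arm([
  [0.001,0,0,0,0,0],
  [0.001,0,0,0,0,0],
  [0.001,0,0,0,0,0],
  [0.001,0,0,0,0,0],
  [0,0,0,0,0,0],
])

```text
time: 16.75
tcp_pos: [0.4329, -0.0194, 0.2197]
orientation: [0.138, 2.942, -0.014]
force: [1.5, -0.1, -3.1]
gripper_width: 0.395
grip_force: 31.0
```

```bash
python3 m.py
```

```text
time 16.75 F [ 1.4907 -0.1467 -3.0949] [-0.0878  0.1051] 0.197 phi 0.003 [0. 0.] t 0.1146493473432089 r 0.13882543534983366
0.9 [] 1 [] 1.1 [] 1.2 []
```

Emit:
move_arm([
  [0.001,0,0,0,0,0],
  [0.001,0,0,0,0,0],
  [0.001,0,0,0,0,0],
  [0.001,0,0,0,0,0],
  [0,0,0,0,0,0],
])

```text
time: 17.35
tcp_pos: [0.429, -0.0191, 0.2189]
orientation: [0.137, 2.942, -0.014]
force: [1.0, 0.0, -2.7]
gripper_width: 0.398
grip_force: 31.0
```

```bash
python3 m.py
```

```text
time 17.35 F [ 1.0175  0.0254 -2.6956] [-0.0917  0.1044] 0.197 phi 0.003 [0. 0.] t 0.11865011740809907 r 0.1388730538756874
0.9 [] 1 [] 1.1 [] 1.2 []
```

Emit:
move_arm([
  [0.001,0,0,0,0,0],
  [0.001,0,0,0,0,0],
  [0.001,0,0,0,0,0],
  [0.001,0,0,0,0,0],
  [0,0,0,0,0,0],
])

```text
time: 17.95
tcp_pos: [0.4251, -0.0187, 0.2181]
orientation: [0.137, 2.942, -0.014]
force: [0.9, 0.1, -3.3]
gripper_width: 0.392
grip_force: 31.0
```

```bash
python3 m.py
```

```text
time 17.95 F [ 0.9253  0.1144 -3.3288] [-0.0956  0.1036] 0.197 phi 0.0035 [0. 0.] t 0.12255814540434694 r 0.1388321991061858
0.9 [] 1 [] 1.1 [] 1.2 []
```

Emit:
move_arm([
  [0.001,0,0,0,0,0],
  [0.001,0,0,0,0,0],
  [0.001,0,0,0,0,0],
  [0,0,0,0,0,0],
])

```text
time: 18.45
tcp_pos: [0.4222, -0.0184, 0.2175]
orientation: [0.137, 2.942, -0.014]
force: [2.4, -0.6, -1.9]
gripper_width: 0.394
grip_force: 31.0
```

```bash
python3 m.py
```

```text
time 18.45 F [ 2.38   -0.6412 -1.8772] [-0.0986  0.103 ] 0.197 phi 0.0195 [0.02 0.02] t 0.12311370911334459 r 0.13762595565306693
0.9 [] 1 [] 1.1 [] 1.2 []
```

```bash
cat >> h.py <<'E'
def tmid(phi,K=1.11,dp=.46): return (.32*K*np.sin(.524-phi)/.14-.392*np.sin(dp-.262+phi))/11
def plan(phis,ts,r=.138,dp=.46,first=True):
    st=bot.get_state(); p=st["tcp_pos"];q=R.from_rotvec(st["orientation"])
    for f,t in zip(phis,ts):
        P,Q=goal(f,r,dp,t); w=(q.inv()*Q).as_rotvec()/np.radians(6); s=q.inv().apply(P-p)
        print([round(float(s[0]),4),round(float(s[2]),4),round(float(w[1]),3)]); p,q=P,Q
E
python3 - <<'E'
from h import *
ph=np.linspace(.02,.262,25)[1:]; K=np.interp(ph,[.02,.1],[1.235,1.13])
plan(ph,[tmid(a,k) for a,k in zip(ph,K)]); print([round(tmid(a,k),4) for a,k in zip(ph,K)])
E
```

```text
[-0.0106, 0.0077, -0.299]
[-0.003, 0.0021, -0.096]
[-0.0029, 0.002, -0.096]
[-0.0029, 0.002, -0.096]
[-0.0029, 0.0019, -0.096]
[-0.0028, 0.0019, -0.096]
[-0.0028, 0.0019, -0.096]
[-0.0027, 0.0018, -0.096]
[-0.0016, 0.0018, -0.096]
[-0.0016, 0.0018, -0.096]
[-0.0016, 0.0018, -0.096]
[-0.0016, 0.0017, -0.096]
[-0.0016, 0.0017, -0.096]
[-0.0016, 0.0017, -0.096]
[-0.0016, 0.0017, -0.096]
[-0.0016, 0.0016, -0.096]
[-0.0017, 0.0016, -0.096]
[-0.0017, 0.0016, -0.096]
[-0.0017, 0.0016, -0.096]
[-0.0017, 0.0015, -0.096]
[-0.0017, 0.0015, -0.096]
[-0.0017, 0.0015, -0.096]
[-0.0017, 0.0015, -0.096]
[-0.0017, 0.0014, -0.096]
[np.float64(0.1123), np.float64(0.1084), np.float64(0.1046), np.float64(0.1007), np.float64(0.097), np.float64(0.0932), np.float64(0.0895), np.float64(0.086), np.float64(0.0835), np.float64(0.081), np.float64(0.0784), np.float64(0.0759), np.float64(0.0734), np.float64(0.0708), np.float64(0.0683), np.float64(0.0657), np.float64(0.0631), np.float64(0.0606), np.float64(0.058), np.float64(0.0554), np.float64(0.0528), np.float64(0.0502), np.float64(0.0476), np.float64(0.045)]
```

Emit:
move_arm([
  [-0.002,0,0.0022,0,-0.098,0],
  [-0.0025,0,0.0024,0,-0.098,0],
  [-0.003,0,0.0024,0,-0.098,0],
  [-0.003,0,0.0024,0,-0.098,0],
  [-0.003,0,0.0024,0,-0.098,0],
])

```text
time: 19.05
tcp_pos: [0.4382, -0.0199, 0.2088]
orientation: [0.135, 2.89, -0.017]
force: [2.5, -0.6, -2.9]
gripper_width: 0.392
grip_force: 31.0
```

```bash
python3 m.py; python3 -c "
from h import *
E,d=E2();a=json.loads(open('log.txt').readlines()[-1])[1];F=11*trav(a,E,d)+.392*np.sin(d);print('K',F*.14/.32/np.sin(.524-a),'dp',.262-a+d)"
```

```text
time 19.05 F [ 2.5203 -0.6341 -2.9039] [-0.0855  0.1013] 0.249 phi 0.0887 [0.1  0.08] t 0.10147547947761498 r 0.13523877354425595
0.9 [] 1 [] 1.1 [] 1.2 [] 
K 1.2597685934473084 dp 0.4210619273744198
```

```bash
python3 - <<'E'
from h import *
ph=np.array([.115,.13,.14,.15]);K=[1.2,1.15,1.12,1.12]
ts=[tmid(a,k,.43) for a,k in zip(ph,K)];print(np.round(ts,4)); plan(ph,ts,r=.136,dp=.43)
E
```

```text
[0.0892 0.0813 0.0764 0.0739]
[-0.0109, 0.0062, -0.336]
[-0.0066, 0.0027, -0.143]
[-0.004, 0.0018, -0.095]
[-0.0016, 0.0017, -0.095]
```

Emit:
move_arm([
  [-0.011,0,0.006,0,-0.33,0],
  [-0.0065,0,0.0027,0,-0.14,0],
  [-0.004,0,0.0018,0,-0.095,0],
])

```text
time: 19.45
tcp_pos: [0.4614, -0.0222, 0.2043]
orientation: [0.132, 2.832, -0.021]
force: [1.8, 0.7, -3.4]
gripper_width: 0.398
grip_force: 31.0
```

```bash
cat >> m.py <<'E'
F=11*trav(a,E,d)+.392*np.sin(d);print('K',F*.14/.32/np.sin(.524-a),'dp',.262-a+d)
E
python3 m.py
```

```text
time 19.45 F [ 1.7817  0.7128 -3.3609] [-0.0661  0.1045] 0.307 phi 0.1341 [0.14 0.14] t 0.0769858484031978 r 0.13652682859000875
0.9 [] 1 [] 1.1 [] 1.2 [(np.float64(0.12), 'stable'), (np.float64(0.21), 'unst')] 
K 1.1110962405198304 dp 0.4349086190202506
```

Emit:
move_arm([
  [0,0,0,0,0,0],
  [0,0,0,0,0,0],
])

```text
time: 19.75
tcp_pos: [0.4613, -0.0221, 0.2047]
orientation: [0.133, 2.832, -0.02]
force: [0.7, -0.2, -2.3]
gripper_width: 0.395
grip_force: 31.0
```

```bash
python3 m.py; python3 - <<'E'
from h import *
a=.13
ph=np.linspace(.13,.262,13)[1:]
plan(ph,[tmid(x,1.12,.44) for x in ph],r=.137,dp=.44)
E
```

```text
time 19.75 F [ 0.656  -0.1732 -2.3436] [-0.0662  0.1049] 0.307 phi 0.1431 [0.16 0.14] t 0.07586127982211364 r 0.13633902853735563
0.9 [] 1 [] 1.1 [] 1.2 [(np.float64(0.14), 'stable'), (np.float64(0.192), 'unst')] 
K 1.1214840803099486 dp 0.42595390428876995
[-0.001, 0.0024, -0.113]
[-0.0017, 0.0019, -0.105]
[-0.0018, 0.0019, -0.105]
[-0.0018, 0.0018, -0.105]
[-0.0018, 0.0018, -0.105]
[-0.0018, 0.0018, -0.105]
[-0.0018, 0.0017, -0.105]
[-0.0018, 0.0017, -0.105]
[-0.0018, 0.0017, -0.105]
[-0.0018, 0.0016, -0.105]
[-0.0018, 0.0016, -0.105]
[-0.0018, 0.0016, -0.105]
```

Emit:
move_arm([
  [-0.0015,0,0.0021,0,-0.11,0],
  [-0.0017,0,0.0019,0,-0.105,0],
  [-0.0018,0,0.0019,0,-0.105,0],
  [-0.0018,0,0.0018,0,-0.105,0],
  [-0.0018,0,0.0018,0,-0.105,0],
])

```text
time: 20.35
tcp_pos: [0.4725, -0.0232, 0.1981]
orientation: [0.13, 2.776, -0.024]
force: [1.4, -0.3, -3.4]
gripper_width: 0.391
grip_force: 30.9
```

```bash
python3 m.py
```

```text
time 20.35 F [ 1.4185 -0.2892 -3.4127] [-0.0591  0.1055] 0.363 phi 0.1675 [0.18 0.16] t 0.06680872263178234 r 0.13828752183300666
0.9 [] 1 [] 1.1 [] 1.2 [] 
K 1.0958953234762985 dp 0.4578138527631801
```

Emit:
move_arm([
  [-0.0014,0,0.0018,0,-0.105,0],
  [-0.0015,0,0.0018,0,-0.105,0],
  [-0.0016,0,0.0018,0,-0.105,0],
  [-0.0016,0,0.0017,0,-0.105,0],
  [-0.0016,0,0.0017,0,-0.105,0],
])

```text
time: 20.95
tcp_pos: [0.4829, -0.0241, 0.1929]
orientation: [0.127, 2.721, -0.027]
force: [0.6, 0.2, -3.3]
gripper_width: 0.39
grip_force: 31.0
```

```bash
python3 m.py
```

```text
time 20.95 F [ 0.5521  0.1646 -3.3112] [-0.0531  0.1071] 0.418 phi 0.216 [0.22 0.22] t 0.05498867965667946 r 0.1386134952186124
0.9 [] 1 [] 1.1 [] 1.2 [] 
K 1.102769771130856 dp 0.46436850432599974
```

Emit:
move_arm([
  [-0.0017,0,0.0016,0,-0.1,0],
  [-0.0017,0,0.0015,0,-0.09,0],
  [-0.0015,0,0.0012,0,-0.07,0],
  [-0.0005,0,0.0005,0,-0.03,0],
])

```text
time: 21.45
tcp_pos: [0.4898, -0.0248, 0.1908]
orientation: [0.126, 2.691, -0.029]
force: [0.4, 0.8, -3.0]
gripper_width: 0.397
grip_force: 31.0
```

```bash
python3 m.py
```

```text
time 21.45 F [ 0.3845  0.8372 -3.0041] [-0.0488  0.1086] 0.448 phi 0.2464 [0.26 0.24] t 0.04662950454162609 r 0.1380847230511575
0.9 [] 1 [] 1.1 [] 1.2 [] 
K 1.0900657059812888 dp 0.4638497312867693
```

Emit:
move_arm([
  [0,0,0,0,0,0],
  [0,0,0,0,0,0],
])

```text
time: 21.75
tcp_pos: [0.4897, -0.0247, 0.1909]
orientation: [0.126, 2.691, -0.029]
force: [1.2, 0.1, -3.6]
gripper_width: 0.389
grip_force: 31.0
```

```bash
python3 m.py
```

```text
time 21.75 F [ 1.1818  0.142  -3.6328] [-0.0488  0.1087] 0.448 phi 0.2458 [0.26 0.24] t 0.046705741371457 r 0.13822379499941817
0.9 [] 1 [] 1.1 [] 1.2 [] 
K 1.088916670138629 dp 0.4641036241073673
```

Emit:
move_arm([
  [0,0,0,0,0,0],
  [0,0,0,0,0,0],
  [0,0,0,0,0,0],
  [0,0,0,0,0,0],
  [0,0,0,0,0,0],
  [0,0,0,0,0,0],
])

```text
time: 22.45
tcp_pos: [0.4897, -0.0248, 0.1909]
orientation: [0.126, 2.691, -0.029]
force: [0.1, 0.2, -2.1]
gripper_width: 0.391
grip_force: 31.0
```

```bash
python3 m.py
```

```text
time 22.45 F [ 0.0872  0.1623 -2.1315] [-0.0488  0.1087] 0.448 phi 0.2462 [0.26 0.24] t 0.046660070514909974 r 0.1382133917793511
0.9 [] 1 [] 1.1 [] 1.2 [] 
K 1.0897052923780586 dp 0.46381502157406673
```

Emit:
move_arm([
  [0,0,0,0,0,0],
  [0,0,0,0,0,0],
  [0,0,0,0,0,0],
  [0,0,0,0,0,0],
  [0,0,0,0,0,0],
  [0,0,0,0,0,0],
  [0,0,0,0,0,0],
  [0,0,0,0,0,0],
  [0,0,0,0,0,0],
  [0,0,0,0,0,0],
  [0,0,0,0,0,0],
  [0,0,0,0,0,0],
])

```text
time: 23.75
tcp_pos: [0.4897, -0.0248, 0.1909]
orientation: [0.126, 2.691, -0.029]
force: [0.0, 0.8, -2.1]
gripper_width: 0.389
grip_force: 31.0
```

```bash
python3 m.py
```

```text
time 23.75 F [ 0.0404  0.7984 -2.1497] [-0.0488  0.1087] 0.448 phi 0.2463 [0.26 0.24] t 0.0466672405521473 r 0.1381495630441074
0.9 [] 1 [] 1.1 [] 1.2 [] 
K 1.090151482207327 dp 0.46360517751635355
```

Steady. Holding on in two longer stretches, then planning the way down.

Emit:
move_arm([
  [0,0,0,0,0,0],
  [0,0,0,0,0,0],
  [0,0,0,0,0,0],
  [0,0,0,0,0,0],
  [0,0,0,0,0,0],
  [0,0,0,0,0,0],
  [0,0,0,0,0,0],
  [0,0,0,0,0,0],
  [0,0,0,0,0,0],
  [0,0,0,0,0,0],
  [0,0,0,0,0,0],
  [0,0,0,0,0,0],
])

```text
time: 25.05
tcp_pos: [0.4897, -0.0247, 0.1909]
orientation: [0.126, 2.691, -0.029]
force: [0.5, 0.3, -2.8]
gripper_width: 0.39
grip_force: 31.0
```

Emit:
move_arm([
  [0,0,0,0,0,0],
  [0,0,0,0,0,0],
  [0,0,0,0,0,0],
  [0,0,0,0,0,0],
  [0,0,0,0,0,0],
  [0,0,0,0,0,0],
  [0,0,0,0,0,0],
  [0,0,0,0,0,0],
  [0,0,0,0,0,0],
  [0,0,0,0,0,0],
  [0,0,0,0,0,0],
  [0,0,0,0,0,0],
])

```text
time: 26.25
tcp_pos: [0.4897, -0.0247, 0.1909]
orientation: [0.126, 2.691, -0.029]
force: [1.5, 0.9, -3.8]
gripper_width: 0.393
grip_force: 31.0
```

```bash
python3 m.py
```

```text
time 26.25 F [ 1.4618  0.9103 -3.7682] [-0.0488  0.1087] 0.448 phi 0.2463 [0.26 0.24] t 0.046654057428945336 r 0.1382204989490465
0.9 [] 1 [] 1.1 [] 1.2 [] 
K 1.0899805729326937 dp 0.4637125011821419
```

Emit:
move_arm([
  [0,0,0,0,0,0],
  [0,0,0,0,0,0],
  [0,0,0,0,0,0],
  [0,0,0,0,0,0],
  [0,0,0,0,0,0],
  [0,0,0,0,0,0],
  [0,0,0,0,0,0],
  [0,0,0,0,0,0],
  [0,0,0,0,0,0],
  [0,0,0,0,0,0],
  [0,0,0,0,0,0],
  [0,0,0,0,0,0],
])

```text
time: 27.55
tcp_pos: [0.4897, -0.0247, 0.1909]
orientation: [0.126, 2.691, -0.029]
force: [0.5, 0.6, -3.9]
gripper_width: 0.39
grip_force: 31.0
```

Emit:
move_arm([
  [0,0,0,0,0,0],
  [0,0,0,0,0,0],
  [0,0,0,0,0,0],
  [0,0,0,0,0,0],
  [0,0,0,0,0,0],
  [0,0,0,0,0,0],
  [0,0,0,0,0,0],
  [0,0,0,0,0,0],
  [0,0,0,0,0,0],
  [0,0,0,0,0,0],
  [0,0,0,0,0,0],
  [0,0,0,0,0,0],
])

```text
time: 28.75
tcp_pos: [0.4897, -0.0247, 0.1909]
orientation: [0.126, 2.691, -0.029]
force: [-0.0, -0.2, -2.5]
gripper_width: 0.389
grip_force: 31.0
```

```bash
python3 m.py; python3 - <<'E'
from h import *
ph=np.linspace(.246,0,26)[1:]
ts=[tmid(x,1.10,.46) for x in ph]; plan(ph,ts,r=.138,dp=.46); print(np.round(ts,3))
E
```

```text
time 28.75 F [-0.0317 -0.1856 -2.533 ] [-0.0488  0.1087] 0.448 phi 0.2462 [0.26 0.24] t 0.046678640068653215 r 0.13819280422419672
0.9 [] 1 [] 1.1 [] 1.2 [] 
K 1.0899986269093431 dp 0.4637573044122427
[0.0025, -0.0021, 0.132]
[0.0016, -0.0015, 0.094]
[0.0016, -0.0015, 0.094]
[0.0016, -0.0015, 0.094]
[0.0015, -0.0015, 0.094]
[0.0015, -0.0016, 0.094]
[0.0015, -0.0016, 0.094]
[0.0015, -0.0016, 0.094]
[0.0015, -0.0016, 0.094]
[0.0015, -0.0016, 0.094]
[0.0015, -0.0017, 0.094]
[0.0015, -0.0017, 0.094]
[0.0015, -0.0017, 0.094]
[0.0015, -0.0017, 0.094]
[0.0015, -0.0018, 0.094]
[0.0015, -0.0018, 0.094]
[0.0015, -0.0018, 0.094]
[0.0015, -0.0018, 0.094]
[0.0014, -0.0019, 0.094]
[0.0014, -0.0019, 0.094]
[0.0014, -0.0019, 0.094]
[0.0014, -0.0019, 0.094]
[0.0014, -0.002, 0.094]
[0.0014, -0.002, 0.094]
[0.0014, -0.002, 0.094]
[0.05  0.052 0.055 0.057 0.06  0.062 0.065 0.067 0.07  0.072 0.074 0.077
 0.079 0.082 0.084 0.086 0.089 0.091 0.093 0.096 0.098 0.1   0.103 0.105
 0.107]
```

Emit:
move_arm([
  [0.0015,0,-0.001,0,0.06,0],
  [0.0016,0,-0.0015,0,0.094,0],
  [0.0016,0,-0.0015,0,0.094,0],
  [0.0016,0,-0.0015,0,0.094,0],
  [0.0015,0,-0.0015,0,0.094,0],
  [0.0015,0,-0.0016,0,0.094,0],
  [0.0015,0,-0.0016,0,0.094,0],
])

```text
time: 29.55
tcp_pos: [0.4756, -0.0234, 0.1959]
orientation: [0.129, 2.757, -0.025]
force: [1.3, 0.1, -3.0]
gripper_width: 0.39
grip_force: 31.0
```

```bash
python3 m.py
```

```text
time 29.55 F [ 1.3307  0.1328 -3.0302] [-0.0574  0.1057] 0.382 phi 0.198 [0.2 0.2] t 0.061075651814286244 r 0.13717067530177174
0.9 [] 1 [] 1.1 [] 1.2 [] 
K 1.1173338496632637 dp 0.44584504044733564
```

Emit:
move_arm([
  [0.0013,0,-0.0016,0,0.094,0],
  [0.0013,0,-0.0016,0,0.094,0],
  [0.0014,0,-0.0016,0,0.094,0],
  [0.0014,0,-0.0017,0,0.094,0],
  [0.0014,0,-0.0017,0,0.094,0],
  [0.0014,0,-0.0017,0,0.094,0],
  [0.0014,0,-0.0017,0,0.094,0],
  [0.0014,0,-0.0018,0,0.094,0],
])

```text
time: 30.45
tcp_pos: [0.4608, -0.022, 0.2048]
orientation: [0.133, 2.836, -0.02]
force: [2.1, -0.3, -3.4]
gripper_width: 0.394
grip_force: 31.0
```

```bash
python3 m.py
```

```text
time 30.45 F [ 2.1314 -0.2796 -3.3618] [-0.0664  0.1046] 0.303 phi 0.1173 [0.12 0.1 ] t 0.07971115322060857 r 0.13749888396153634
0.9 [] 1 [] 1.1 [] 1.2 [(np.float64(0.112), 'stable'), (np.float64(0.215), 'unst')] 
K 1.099176591775793 dp 0.4478837351040853
```

Emit:
move_arm([
  [0.0015,0,-0.0018,0,0.094,0],
  [0.0015,0,-0.0018,0,0.094,0],
  [0.0015,0,-0.0018,0,0.094,0],
  [0.0014,0,-0.0019,0,0.094,0],
  [0.0014,0,-0.0019,0,0.094,0],
  [0.0013,0,-0.0018,0,0.09,0],
  [0.001,0,-0.0014,0,0.07,0],
])

```text
time: 31.25
tcp_pos: [0.4484, -0.0208, 0.2142]
orientation: [0.136, 2.901, -0.016]
force: [1.6, 0.4, -3.5]
gripper_width: 0.39
grip_force: 30.9
```

```bash
python3 m.py
```

```text
time 31.25 F [ 1.6202  0.3867 -3.4658] [-0.0746  0.1052] 0.237 phi 0.0429 [0.06 0.04] t 0.09675329813244013 r 0.13842472929805635
0.9 [] 1 [] 1.1 [] 1.2 [(np.float64(0.048), 'stable'), (np.float64(0.2), 'unst')] 
K 1.0933926011174548 dp 0.45658671563285685
```

Emit:
move_arm([
  [0.0009,0,-0.0012,0,0.055,0],
  [0.0008,0,-0.001,0,0.05,0],
  [0.0007,0,-0.001,0,0.047,0],
  [0.0007,0,-0.001,0,0.047,0],
  [0.0006,0,-0.0009,0,0.04,0],
  [0.0006,0,-0.0009,0,0.04,0],
  [0.0005,0,-0.0008,0,0.035,0],
  [0.0005,0,-0.0008,0,0.035,0],
])

```text
time: 32.15
tcp_pos: [0.4416, -0.0202, 0.2203]
orientation: [0.137, 2.937, -0.014]
force: [2.5, 0.6, -3.1]
gripper_width: 0.394
grip_force: 30.9
```

```bash
python3 m.py
```

```text
time 32.15 F [ 2.4775  0.6242 -3.1211] [-0.0793  0.1064] 0.201 phi 0.0057 [0.02 0.  ] t 0.10574618619775951 r 0.13881535058591157
0.9 [] 1 [] 1.1 [] 1.2 [(np.float64(0.02), 'stable'), (np.float64(0.185), 'unst')] 
K 1.0964244336421352 dp 0.4574774220889583
```

Emit:
move_arm([
  [-0.001,0,0,0,0,0],
  [-0.001,0,0,0,0,0],
  [-0.0015,0,0,0,0,0],
  [-0.002,0,0,0,0,0],
  [-0.002,0,0,0,0,0],
  [-0.002,0,0,0,0,0],
  [-0.003,0,0,0,0,0],
  [-0.003,0,0,0,0,0],
  [-0.003,0,0,0,0,0],
  [-0.004,0,0,0,0,0],
  [-0.004,0,0,0,0,0],
  [-0.004,0,0,0,0,0],
])

```text
time: 33.45
tcp_pos: [0.4717, -0.0231, 0.2264]
orientation: [0.137, 2.937, -0.014]
force: [1.5, 0.8, -3.3]
gripper_width: 0.391
grip_force: 30.9
```

```bash
python3 m.py; python3 - <<'E'
from h import *
rows(goal(0,.14,.46,-.002),8)
p,q=goal(0,.14,.46,-.002); P,Q=tcp_for(L(.0385,.132),0); r=q; n=6; w=(q.inv()*Q).as_rotvec()/n
print("leg")
for i in range(n): print(np.round(np.r_[(r*R.from_rotvec(w*i)).inv().apply((P-p)/n),w/np.radians(6)],4).tolist())
E
```

```text
time 33.45 F [ 1.5146  0.7782 -3.2665] [-0.0491  0.1125] 0.201 phi 0.0029 [0. 0.] t 0.07528280770712122 r 0.1389366662703588
0.9 [(np.float64(-0.015), 'stable'), (np.float64(0.368), 'unst')] 1 [(np.float64(0.402), 'unst')] 1.1 [(np.float64(0.423), 'unst')] 1.2 [(np.float64(0.438), 'unst')] 
K 0.7966273111974032 dp 0.4603983965489854
[-0.0097, 0.0, -0.0002, -0.0003, 0.0043, -0.0007]
[-0.0097, 0.0, -0.0002, -0.0003, 0.0043, -0.0007]
[-0.0097, 0.0, -0.0002, -0.0003, 0.0043, -0.0007]
[-0.0097, 0.0, -0.0002, -0.0003, 0.0043, -0.0007]
[-0.0097, 0.0, -0.0002, -0.0003, 0.0043, -0.0007]
[-0.0097, 0.0, -0.0002, -0.0003, 0.0043, -0.0007]
[-0.0097, 0.0, -0.0002, -0.0003, 0.0043, -0.0007]
[-0.0097, 0.0, -0.0002, -0.0003, 0.0043, -0.0007]
leg
[-0.0015, 0.0, -0.005, -0.0, 0.3151, 0.0]
[-0.0013, 0.0, -0.005, -0.0, 0.3151, 0.0]
[-0.0012, 0.0, -0.0051, -0.0, 0.3151, 0.0]
[-0.001, 0.0, -0.0051, -0.0, 0.3151, 0.0]
[-0.0008, 0.0, -0.0051, -0.0, 0.3151, 0.0]
[-0.0007, 0.0, -0.0052, -0.0, 0.3151, 0.0]
```

Emit:
move_arm([
  [-0.007,0,0,0,0,0],
  [-0.01,0,0,0,0,0],
  [-0.012,0,0,0,0,0],
  [-0.012,0,0,0,0,0],
  [-0.012,0,0,0,0,0],
  [-0.01,0,0,0,0,0],
  [-0.008,0,-0.001,0,0,0],
  [-0.0065,0,0,0,0,0],
  [0,0,0,0,0,0],
])

```text
time: 34.45
tcp_pos: [0.5474, -0.0302, 0.2428]
orientation: [0.138, 2.937, -0.014]
force: [0.2, -0.1, -3.1]
gripper_width: 0.394
grip_force: 31.0
```

Emit:
move_arm([
  [-0.0015,0,-0.005,0,0.315,0],
  [-0.0013,0,-0.005,0,0.315,0],
  [-0.0012,0,-0.0051,0,0.315,0],
  [-0.001,0,-0.0051,0,0.315,0],
  [-0.0008,0,-0.0051,0,0.315,0],
  [-0.0007,0,-0.0052,0,0.315,0],
  [0,0,0,0,0,0],
])

```text
time: 35.15
tcp_pos: [0.5503, -0.0304, 0.274]
orientation: [0.147, 3.134, -0.0]
force: [0.2, -0.1, -2.6]
gripper_width: 0.391
grip_force: 31.0
```

```bash
python3 m.py; python3 - <<'E'
from h import *
rows(tcp_for(L(.0385,.132),0),1)
# ring check: compare with pre-pull hook pictures around the eye
for n in("scene","side"):
    im=viewer.read_camera(n);c=cam(n);u=proj(c,AX+.135*Z*.966+.035*SX)[0].astype(int)
    o=np.load(n+"_hook.npy"); g=lambda q:cv2.cvtColor(q,cv2.COLOR_RGB2GRAY)[u[1]-12:u[1]+12,u[0]-14:u[0]+14]
    r=cv2.matchTemplate(cv2.cvtColor(im,cv2.COLOR_RGB2GRAY)[u[1]-18:u[1]+18,u[0]-20:u[0]+20],g(o),cv2.TM_CCOEFF_NORMED); print(n,cv2.minMaxLoc(r))
E
```

```text
time 35.15 F [ 0.1938 -0.1131 -2.5691] [0.0383 0.1322] 0.004 phi 0.0033 [0. 0.] t -0.013924931326497178 r 0.13945659063252633
0.9 [(np.float64(0.522), 'unst')] 1 [(np.float64(0.522), 'unst')] 1.1 [(np.float64(0.522), 'unst')] 1.2 [(np.float64(0.522), 'unst')] 
K -0.13341446366647028 dp 0.26244173128757425
[-0.0009, 0.0002, -0.0007, 0.0014, 0.0388, -0.0054]
scene (-0.07613276690244675, 0.9884620308876038, (4, 12), (6, 6))
side (0.15575769543647766, 0.9765286445617676, (12, 12), (6, 6))
```

Emit:
move_arm([
  [0,0,-0.006,0,0,0],
  [0,0,-0.012,0,0,0],
  [0,0,-0.012,0,0,0],
  [0,0,-0.012,0,0,0],
  [0,0,-0.008,0,0,0],
  [0,0,0,0,0,0],
  [0.012,0,0,0,0,0],
  [0.02,0,0,0,0,0],
  [0.018,0,0,0,0,0],
  [0.012,0,0,0,0,0],
  [0,0,0,0,0,0],
])

```text
time: 36.45
tcp_pos: [0.4866, -0.0245, 0.3243]
orientation: [0.146, 3.134, 0.0]
force: [0.3, 0.3, -2.4]
gripper_width: 0.39
grip_force: 31.0
```

```bash
python3 - <<'E'
from h import *
st=bot.get_state(); print(st["time"],st["tcp_pos"],st["force"],angle())
rows((np.array([.4407,-.2944,.1463]),scaleR(-.35,0)),12)
E
```

```text
36.45 [ 0.4866 -0.0245  0.3243] [ 0.3441  0.3019 -2.3881] (np.float64(0.0034), array([0., 0.]))
[0.0019, -0.0228, 0.0148, 0.0005, 0.0029, 0.2044]
[0.0014, -0.0228, 0.0148, 0.0005, 0.0029, 0.2044]
[0.0009, -0.0228, 0.0148, 0.0005, 0.0029, 0.2044]
[0.0004, -0.0228, 0.0148, 0.0005, 0.0029, 0.2044]
[-0.0001, -0.0228, 0.0148, 0.0005, 0.0029, 0.2044]
[-0.0006, -0.0228, 0.0148, 0.0005, 0.0029, 0.2044]
[-0.0011, -0.0228, 0.0148, 0.0005, 0.0029, 0.2044]
[-0.0016, -0.0228, 0.0148, 0.0005, 0.0029, 0.2044]
[-0.0021, -0.0227, 0.0148, 0.0005, 0.0029, 0.2044]
[-0.0026, -0.0227, 0.0148, 0.0005, 0.0029, 0.2044]
[-0.0031, -0.0226, 0.0148, 0.0005, 0.0029, 0.2044]
[-0.0035, -0.0226, 0.0148, 0.0005, 0.0029, 0.2044]
```

Emit:
move_arm([
  [0.0019,-0.0228,0.0148,0,0.003,0.204],
  [0.0014,-0.0228,0.0148,0,0.003,0.204],
  [0.0009,-0.0228,0.0148,0,0.003,0.204],
  [0.0004,-0.0228,0.0148,0,0.003,0.204],
  [0,-0.0228,0.0148,0,0.003,0.204],
  [-0.0006,-0.0228,0.0148,0,0.003,0.204],
  [-0.0011,-0.0228,0.0148,0,0.003,0.204],
  [-0.0016,-0.0228,0.0148,0,0.003,0.204],
  [-0.0021,-0.0227,0.0148,0,0.003,0.204],
  [-0.0026,-0.0227,0.0148,0,0.003,0.204],
  [-0.0031,-0.0226,0.0148,0,0.003,0.204],
  [-0.0035,-0.0226,0.0148,0,0.003,0.204],
])

```text
time: 37.75
tcp_pos: [0.4406, -0.2956, 0.1447]
orientation: [-0.548, -3.092, -0.001]
force: [0.5, 0.5, -1.8]
gripper_width: 0.392
grip_force: 31.1
```

Emit:
move_arm([
  [0,0,0.01,0,0,0],
  [0,0,0.02,0,0,0],
  [0,0,0.025,0,0,0],
  [0,0,0.025,0,0,0],
  [0,0,0.025,0,0,0],
  [0,0,0.02,0,0,0],
  [0,0,0.012,0,0,0],
  [0,0,0.008,0,0,0],
  [0,0,0.004,0,0,0],
  [0,0,0.002,0,0,0],
  [0,0,0,0,0,0],
])

```text
time: 38.85
tcp_pos: [0.4409, -0.2945, -0.0045]
orientation: [0.546, 3.093, 0.0]
force: [-0.6, -0.4, -2.5]
gripper_width: 0.391
grip_force: 31.0
```

Emit:
move_arm([
  [0,0,0.003,0,0,0],
  [0,0,0.002,0,0,0],
  [0,0,0.0015,0,0,0],
  [0,0,0.001,0,0,0],
  [0,0,0,0,0,0],
])

```text
time: 39.35
tcp_pos: [0.4403, -0.2943, -0.0126]
orientation: [-0.547, -3.093, -0.001]
force: [-0.2, -0.1, -2.8]
gripper_width: 0.39
grip_force: 31.0
```

Emit:
move_arm([
  [0,0,0.0005,0,0,0],
  [0,0,0.0005,0,0,0],
  [0,0,0.0003,0,0,0],
  [0,0,0,0,0,0],
])

```text
time: 39.75
tcp_pos: [0.4405, -0.2943, -0.0135]
orientation: [0.546, 3.094, 0.0]
force: [-2.7, 1.1, -0.3]
gripper_width: 0.392
grip_force: 31.6
```

Emit:
move_arm([
  [0,0,0,0,0,0],
  [0,0,0,0,0,0],
  [0,0,0,0,0,0],
], gripper=0.65)

```text
time: 40.05
tcp_pos: [0.4408, -0.2944, -0.0136]
orientation: [0.546, 3.093, 0.0]
force: [-0.4, 0.3, 0.4]
gripper_width: 0.649
grip_force: 0.0
```

Emit:
move_arm([
  [0,0,-0.008,0,0,0],
  [0,0,-0.015,0,0,0],
  [0,0,-0.025,0,0,0],
  [0,0,-0.03,0,0,0],
  [0,0,-0.03,0,0,0],
  [0,0,-0.03,0,0,0],
  [0,0,-0.02,0,0,0],
  [0,0,0,0,0,0],
  [0,0,0,0,0,0],
])

```text
time: 40.95
tcp_pos: [0.4406, -0.2943, 0.1448]
orientation: [0.547, 3.093, 0.001]
force: [0.3, -0.5, -0.6]
gripper_width: 0.654
grip_force: 0.0
```

```bash
python3 - <<'E'
from h import *
st=bot.get_state(); print(st["time"],st["tcp_pos"],st["force"],angle())
im=viewer.read_camera("scene");o=np.load("scene_rest.npy");c=cam("scene")
G=lambda q:cv2.cvtColor(q,cv2.COLOR_RGB2GRAY)
for nm,p,h in[("eye",[.577,-.344,.014],8),("front",[.545,-.333,.02],8),("jar",[.4507,-.1118,.08],10),("bar",[.475,.045,.03],10),("peg",[.69,-.042,.3],10)]:
    u=proj(c,np.array(p))[0].round().astype(int)
    r=cv2.matchTemplate(G(im)[u[1]-h-6:u[1]+h+7,u[0]-h-6:u[0]+h+7],G(o)[u[1]-h:u[1]+h+1,u[0]-h:u[0]+h+1],cv2.TM_CCOEFF_NORMED); m=cv2.minMaxLoc(r); print(nm,round(m[1],3),np.array(m[3])-6)
E
```

```text
40.95 [ 0.4406 -0.2943  0.1448] [ 0.2854 -0.4715 -0.6197] (np.float64(0.0033), array([0., 0.]))
eye 0.96 [0 0]
front 0.976 [0 0]
jar 0.999 [0 0]
bar 0.998 [0 0]
peg 1.0 [0 0]
```

The scale lies where it started, with the eye and case front at their original pixels. The kettle is at rest and the bystanders have not moved. Handing in.

```bash
python3 -c "
from station import close_job
print(close_job())"
```

```text
the job is handed in; nothing more can be done
None
```

The job is done and handed in at about 41 s: the kettle was held steady about 1° from the long mark for about 7 s with the rod drawn out about 47 mm, then eased back to rest, and the scale was unhooked and laid flat where it first lay, rod in; the verdict was not shown.

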